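# Set a bisque bobbin up on the banding wheel

## Robot

A 7-joint arm with a two-finger parallel gripper is mounted at the origin on the work surface. World frame = base frame: x ahead of the robot, y to its left, z up, the work surface at z = 0. Lengths are in m, angles in rad, forces in N, time in s.
With the tool pointing down it reaches from about 0.4 to 0.875 m from the base axis. Payload 4.4 kg.
Tool frame: the origin (TCP) lies on the centre line of the jaws, within the pads' length; the fingertips stand 19 mm ahead of it and the grasp point (between the pads) is the TCP; z points along the fingers, y is the direction in which the jaws open and shut (so a half turn about z gives the same grasp; the last joint's range is limited). The gripper opens to 85 mm and grips with 20 to 120 N. Pads are 22 mm wide; open, the fingers measure 114 mm over their backs; the gripper's body (76 mm by 85 mm) begins 54 mm behind the grasp point. The pads swing forward as they close: fully open they stand 13 mm farther back than shut.
Start: joints at [-1.253, 0.628, 0.038, 1.517, -0.027, 0.996, -0.02], TCP at [0.243, 0.603, 0.25] pointing down, gripper open.
Joint ranges: [-3.06, 3.06], [-0.37, 2.12], [-1.25, 1.32], [0.18, 2.47], [-1.1, 4.24], [0.23, 1.98], [-2.94, 2.94]. Speed limits (rad/s): [2.57, 2.57, 3.14, 3.14, 3.14, 3.14, 3.14].

## Interface

Orientations are given as a rotation vector (axis times angle).
In Python, from workcell import * gives the robot as it stands. The module is installed in compiled form; this text tells all that it offers.
- The arm moves only by the tool send_rows, never from a script. Its argument "moves" is a list of rows, each an object with "fingers": the opening in per cent of the stroke, from 0 (shut) to 100 (fully open); "delta_pos": the shift along the tool's x, y, z in m, a list of three; "delta_rot": the turn, a rotation vector about the tool's x, y, z in rad, a list of three. A call has 1 to 20 rows; each row shifts and turns the commanded pose from where the row before left it, along the tool's axes as they then stand; what a row does not reach is not made up. A row lasts 1/10 s, in which the tool goes at most 50 mm and 8.59 degrees, less where a joint would pass 70% of its speed; a pose out of reach is approached as far as the arm can. A call with a gripper value outside its range is refused whole. The fingers move at their own pace and stop on an object; "grip_force" is the grip in N (left out, the last holds). Time passes only in rows, so rows that do not move let the fingers close. It gives the time, the measured TCP pose, the force and the opening at its end, in the units of the state.
- state(): the state, without advancing time (a new reading comes with each control period).
- read_camera(name): name is "scene" or "top" or "wrist"; returns (picture, depth): 400x640x3 uint8, red, green, blue; 400x640 float32, m along the optical axis (not along the pixel's ray), 0 where there is no reading.
- calibration(name): a dict with "fovy" (degrees; the focal length in pixels is half the picture's height over the tangent of half this angle, whatever the lens; pixels are square), "cx", "cy" (the principal point, pixels), "R" (3x3) and "t" (3): a world point X has camera coordinates R X + t; the wrist camera has in their place "hand_eye" (4x4, takes a point from camera to tool coordinates, whose origin is the TCP and whose axes are the flange's). Camera axes: x right, y down, z forward; pixel columns grow to the right and rows downward; lengths in m; the calibration is good to about 2 mm. The wrist camera is an equidistant fisheye: a pixel r from the principal point sees the ray r / f radians off the axis. A picture is of the moment at which its call begins: read the wrist's pose just before it. calibration takes no time and is no camera call.
- sign_off(): hands the job in, once; it reports no verdict.
The state is a dict: "t": time; "q": joint angles; "joint_vel": joint speeds; "joint_torque": joint torques, N m; "tcp_pos": TCP position; "eef_rot": TCP orientation; "wrist_force": force on the tool from outside, world axes, zero at the start; "ft_torque": the same for the moment, N m; "width": finger opening in m.
Only numpy, scipy, OpenCV 4.12 (cv2) and the standard library are available. Lean on these libraries where they do the work, as an engineer would, in place of code of your own. Each camera call takes 0.05 s, during which the arm holds its last target. There are 200 camera calls.

## Task

Take the tall two-flanged clay bobbin off the slanted drying rack and lower it, wide flange down, over the upright spindle of the banding wheel until it sits flat on the wheel head; it is fragile, so do not let it drop down the spindle. Then put the small turned-wood keeper over the same spindle, flange down, so that it rests on top of the bobbin. Leave the other two clay pieces on their pegs and do not shift the vase, the tool crock or the glaze jar.

Things in the scene. Friction and masses are not known exactly. Their poses are not given: they have to be found in the camera images.
- bobbin: The buff clay bobbin to mount, 80 mm tall, 0.12-0.24 kg. Bottom flange 60 mm dia x 12 mm, waist 37 mm dia, top flange 48 mm dia at 62-80 mm height (grip this rim). A 16 mm dia bore runs right through. Origin: centre of the wide flange's underside; z up its axis. Starts pushed home on one of the rack's pegs (which one varies), leaning 35 degrees from vertical to the rack's front.
- squat: Another clay bobbin on a rack peg, to be left there: 45 mm tall, both flanges 60 mm in diameter. Origin: centre of its underside, z along its axis.
- sleeve: A plain straight clay tube on a rack peg, to be left there: 75 mm tall, 44 mm in diameter. Origin: centre of its underside, z along its axis.
- rack: Fixed plywood rack, 290 mm wide (its y), 160 deep. A board rising away from the robot bears 3 pegs 95 mm apart along y, square to it: they lean 35 degrees from vertical to the rack's -x, 12 mm dia, 55 long, tip 10 mm tapered. The middle one starts 55 mm straight above the origin (centre of underside, x away from robot). Clay pieces hang on them loosely, 2 mm to the low side.
- seat (a point): Foot of the fixed steel spindle: centre of the top face of the banding wheel's round aluminium head (150 mm dia, top 60 mm above the table). The spindle stands straight up from here, 12 mm dia and 110 mm tall, its top 10 mm tapered. z up. The wheel head does not turn.
- keeper: Turned-wood keeper, 28 mm tall, about 30 g: a flange 44 mm in diameter and 8 mm thick at the bottom and above it a neck 28 mm in diameter (take it by the neck), with a 15 mm bore right through. Origin: centre of its underside, z up. It starts upright on the plywood ware board, whose top is 12 mm above the table.
- vase: Tall bisque bottle vase, 220 mm tall, 84 mm in diameter at its belly, standing at the far end of the 120 mm wide ware board, 12 mm above the table; easily toppled. Origin: centre of its underside.
- crock: White ceramic crock full of tool handles, close behind the spindle (the side away from the robot): 100 mm in diameter, 130 mm tall, handles up to 210 mm; they can be bumped. Origin: centre of its underside, on the table.
- jar: Low white glaze jar with a black lid in front of the banding wheel, 54 mm in diameter, 60 mm tall. Origin: centre of its underside, on the table.
Things that resemble listed ones, but are neither listed nor needed, are in the scene too. What is meant by the keeper is not black or orange, and is the larger of those in its own colour.

How it is judged:
On the way:
1. the bobbin sits on the wheel head, on the spindle, upright and let go (horizontal distance between bobbin and seat below 0.005 m and z of bobbin in the frame of seat between -0.004 and 0.004 m and angle between bobbin's own z axis and vertical below 0.1 rad and contact force between the fingers and bobbin below 0.2 N), for 0.2 s.
At the end, for the whole second after the job is handed in: Bobbin on the spindle, wide flange down, within 4 mm of the wheel head; keeper, flange down, within 5 mm of the bobbin's top; both within 5 mm of the axis, less than 0.1 rad off upright, at rest; squat bobbin, sleeve, vase, crock and jar within 30 mm of where they began (horizontal distance between each of bobbin, keeper and seat below 0.005 m and z of bobbin in the frame of seat between -0.004 and 0.004 m and angle between each of bobbin, keeper's own z axis and vertical below 0.1 rad and z of keeper in the frame of seat between 0.075 and 0.085 m and linear speed of each of bobbin, keeper below 0.02 m/s and distance of each of squat, sleeve, vase, crock, jar from where it was at the start of the episode below 0.03 m); the robot touches nothing.
It fails at once if the bobbin falls down the spindle (faster than 0.5 m/s while it is on it) (horizontal distance between bobbin and seat below 0.01 m and z of bobbin in the frame of seat below 0.11 m and linear speed of bobbin above 0.5 m/s).
It fails at once if another clay piece, the vase, the crock or the jar is shifted by more than 30 mm (distance of any of squat, sleeve, vase, crock, jar from where it was at the start of the episode above 0.03 m).
It also fails if it takes over 72 s, if anything falls off the work surface, if the arm or the gripper's body presses on something with over 40 N, if the wrist force passes 120 N, or if a joint passes its speed limit or range.

## Working session

There is one attempt and no reset: what is moved stays moved. The work goes in short steps, Python scripts to look and compute and a tool call to move; the robot and the scene stay as the last step left them, time stands still between calls to the robot, and variables do not carry over. Pictures are saved under pics/ and viewed, about 8 in all and at most 12, crops included, and the job is handed in when it is done.

Besides the shell and the picture viewer there is one more tool, called after ">>>" as a command line: name --argument value ..., lists and objects as JSON in quotes. send_rows: Moves the arm, as the interface text tells. Its arguments: {"type":"object","properties":{"moves":{"type":"array","items":{"type":"object","properties":{"fingers":{"type":"number"},"delta_pos":{"type":"array","items":{"type":"number"}},"delta_rot":{"type":"array","items":{"type":"number"}}}}},"grip_force":{"type":"number"}},"required":["moves"]}

```bash
mkdir -p pics
cat > h.py <<'E'
from workcell import *
import numpy as np, cv2
from scipy.spatial.transform import Rotation as Ro
def K(name):
    c=calibration(name); f=200/np.tan(np.radians(c["fovy"])/2); return c,f
def world(name,u,v,d):
    c,f=K(name); p=np.stack([(u-c["cx"])/f*d,(v-c["cy"])/f*d,d],-1)
    return (p-np.array(c["t"]))@np.array(c["R"])
def plane(name,u,v,z):
    c,f=K(name);R=np.array(c["R"]);o=-R.T@np.array(c["t"])
    r=R.T@np.array([(u-c["cx"])/f,(v-c["cy"])/f,1]); return o+r*(z-o[2])/r[2]
def proj(name,X):
    c,f=K(name);p=np.array(c["R"])@np.array(X)+np.array(c["t"]);return p[:2]/p[2]*f+[c["cx"],c["cy"]]
E
python3 - <<'E'
from h import *
for n in("scene","top"):
    im,d=read_camera(n); np.savez(""+n,im=im,d=d)
    cv2.imwrite(f"pics/{n}0.png",im[:,:,::-1]); c,f=K(n); print(n,f,c["cx"],c["cy"],(-np.array(c["R"]).T@np.array(c["t"])).round(3),np.array(c["R"]).round(2).tolist(),(d==0).mean())
print(calibration("wrist")); print(state())
E
```

```text
scene 370.55198795949156 313.4647899321442 203.36622386892074 [1.152 0.338 0.564] [[-0.46, 0.89, 0.01], [0.49, 0.26, -0.83], [-0.74, -0.38, -0.56]] 0.00398828125
top 425.4871017282597 318.0835235980858 201.08279095896137 [0.391 0.    0.953] [[0.0, -1.0, -0.02], [-0.98, 0.0, -0.19], [0.19, 0.02, -0.98]] 0.00391796875
{'fovy': 65.70646984690485, 'cx': 314.8271948584433, 'cy': 204.97082405222136, 'hand_eye': array([[ 1.11463270e-03, -9.57188497e-01, -2.89463190e-01,
         7.40594791e-02],
       [ 9.99999314e-01,  1.17132725e-03, -2.26247625e-05,
         9.96809360e-05],
       [ 3.60712284e-04, -2.89462966e-01,  9.57189146e-01,
        -1.23116911e-01],
       [ 0.00000000e+00,  0.00000000e+00,  0.00000000e+00,
         1.00000000e+00]])}
{'t': 0.1, 'q': array([-1.25279867,  0.62927064,  0.03846001,  1.51825874, -0.02701983,
        0.99629231, -0.01998046]), 'joint_vel': array([-0.00033712, -0.00176145,  0.00147678, -0.00168518, -0.0004969 ,
       -0.0002859 ,  0.00054982]), 'joint_torque': array([ 2.80632514e-03, -5.64519739e+01,  1.23006530e+00, -1.93969989e+01,
        1.12035635e-02,  5.44325856e-03, -5.06472347e-06]), 'tcp_pos': array([0.24316778, 0.60223867, 0.24947323]), 'eef_rot': array([-5.99119322e-01, -3.08361257e+00,  2.64071088e-03]), 'wrist_force': array([ 0.23901643,  0.48008222, -0.58400843]), 'ft_torque': array([-0.01986678,  0.01443039, -0.04866248]), 'width': 0.08511759246753177}
```

View pics/scene0.png

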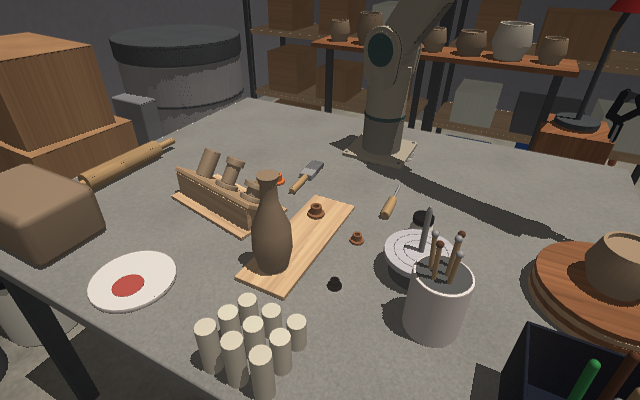

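View pics/top0.png

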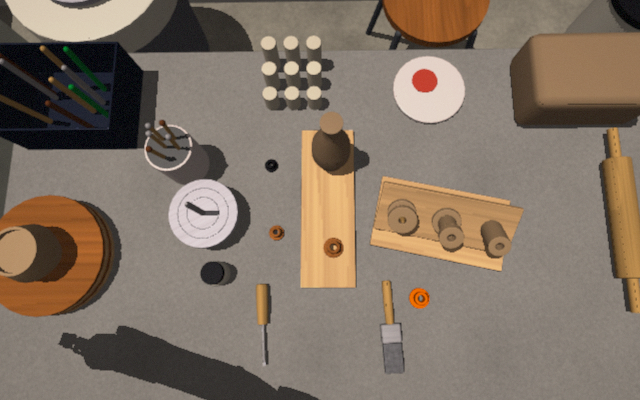

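Both views: the scene shows the rack at (225,195), vase (270,225), ware board and wheel (415,250). In the top view, the keeper candidates are: brown on the board (333,247), smaller brown (276,232), black (271,165), orange (419,298). I choose the brown one on the board, the larger of its colour. The bobbin candidates on the rack are (402,216), (449,229) and (495,238); I'll check these in a close crop.

Run:
```python
from h import *
s=np.load("top.npz");im=s["im"];d=s["d"]
s2=np.load("scene.npz")["im"]
a=cv2.resize(im[165:285,365:535],None,fx=4.7,fy=4.2,interpolation=cv2.INTER_CUBIC)[:300] if 0 else cv2.resize(im[165:285,300:535],(790,403),interpolation=cv2.INTER_CUBIC)
b=cv2.resize(s2[130:260,160:360],(300,195),interpolation=cv2.INTER_CUBIC)
pad=np.zeros((195,790,3),np.uint8);pad[:,:300]=b
cr=cv2.resize(im[170:290,140:300],(260,195),interpolation=cv2.INTER_CUBIC);pad[:,310:570]=cr
cv2.imwrite("pics/crop1.png",np.vstack([a,pad])[:,:,::-1])
v,u=np.mgrid[:400,:640];W=world("top",u,v,d);np.save("W",W)
for n,p in dict(tbl=(350,330),wheel=(190,230),board=(345,200),keep=(333,240),c402=(402,205),c449=(449,218),c495=(490,228),small=(276,228),rackfront=(400,245),back=(500,206)).items(): print(n,W[p[1],p[0]].round(4))
# head circle: z in .055-.065 near wheel
P=W[(u>150)&(u<250)&(v>170)&(v<260)];P=P[(abs(P[:,2]-np.median(P[:,2]))<.004)]
print(np.median(P[:,2]))
m=(abs(W[...,2]-np.median(P[:,2]))<.005)&(u>150)&(u<250)&(v>170)&(v<260)
c=max(cv2.findContours(m.astype(np.uint8),0,1)[0],key=len)
q=np.array([W[y,x] for x,y in cv2.convexHull(c)[:,0]])
print(cv2.minEnclosingCircle(q[:,:2].astype(np.float32)),cv2.fitEllipse(q[:,:2].astype(np.float32)) )
```

```text
tbl [ 0.2895 -0.047  -0.0013]
wheel [0.4995 0.2929 0.0589]
board [ 0.5725 -0.0389  0.0105]
keep [ 0.4815 -0.0113  0.0198]
c402 [ 0.5449 -0.1509  0.0978]
c449 [ 0.5194 -0.2472  0.0877]
c495 [ 0.4986 -0.328   0.0891]
small [0.5081 0.1144 0.0208]
rackfront [ 0.4711 -0.1587  0.0108]
back [ 0.5449 -0.3545  0.082 ]
4.524443228906626e-05Traceback (most recent call last):
  File "<stdin>", line 17, in <module>
cv2.error: OpenCV(4.12.0) /io/opencv/modules/imgproc/src/shapedescr.cpp:361: error: (-201:Incorrect size of input array) There should be at least 5 points to fit the ellipse in function 'fitEllipseNoDirect'
```

View pics/crop1.png

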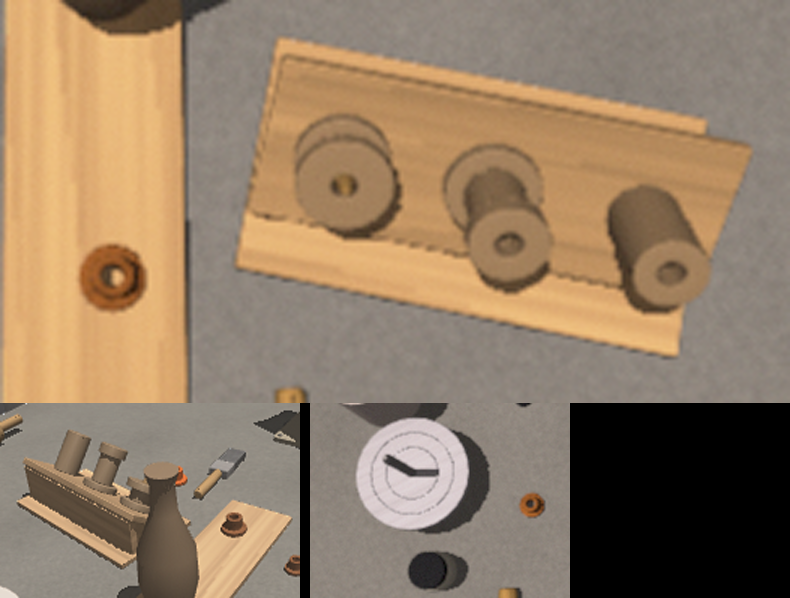

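The crop confirms it: the middle piece (449,229) is the waisted, two-flanged bobbin, the left one is the squat and the right one is the sleeve. The keeper is the brown one on the ware board, and the wheel spindle's foot is near (203,213).

```bash
cat > m.py <<'E'
from h import *
def circ(xy):
    A=np.c_[2*xy,np.ones(len(xy))];s=np.linalg.lstsq(A,(xy**2).sum(1),rcond=None)[0];return s[:2],np.sqrt(s[2]+s[:2]@s[:2])
E
python3 - <<'E'
from m import *
W=np.load("W.npy");im=np.load("top.npz")["im"];v,u=np.mgrid[:400,:640]
def reg(u0,u1,v0,v1,z0,z1): return (u>u0)&(u<u1)&(v>v0)&(v<v1)&(W[...,2]>z0)&(W[...,2]<z1)
def cont(m): return max(cv2.findContours(m.astype(np.uint8),0,1)[0],key=len)[:,0]
# wheel
m=reg(150,250,170,260,.05,.068);c=cv2.convexHull(cont(m))[:,0];P=np.array([plane("top",x,y,.06) for x,y in c]);print("seat top",circ(P[:,:2]))
# with bright mask
g=im.min(2)>110; m=g&(u>155)&(u<245)&(v>170)&(v<255);k=cv2.convexHull(cont(m))[:,0];P=np.array([plane("top",x,y,.06) for x,y in k]);print("seat bright",circ(P[:,:2]))
# spindle points depth
m=reg(180,225,195,225,.08,.2);print("spindle",m.sum(),W[m].round(3)[:: max(1,m.sum()//8)].tolist())
# rack board plane
m=reg(375,525,180,265,.03,.13);P=W[m]
best=None;rng=np.random.default_rng(0)
for _ in range(500):
    a=P[rng.choice(len(P),3,replace=False)];n=np.cross(a[1]-a[0],a[2]-a[0]);l=np.linalg.norm(n)
    if l<1e-6: continue
    n/=l;n*=np.sign(n[2]);
    if n[2]>.95: continue
    k=abs((P-a[0])@n)<.003
    if best is None or k.sum()>best.sum(): best=k
Q=P[best];c0=Q.mean(0);n=np.linalg.svd(Q-c0)[2][2];n*=np.sign(n[2]);print("board n",n.round(4),"tilt",np.degrees(np.arccos(n[2])),"yaw",np.degrees(np.arctan2(-n[1],-n[0])),c0.round(3),best.sum(),len(P))
# rack base yaw: table-level plywood front edge
h=(P-c0)@n; full=(W-c0)@n
for nm,(a,b,cc,dd) in dict(squat=(380,425,190,240),bob=(425,470,200,255),sleeve=(475,518,210,262)).items():
    mm=(u>a)&(u<b)&(v>cc)&(v<dd)&(full>.02)
    hh=full[mm];top=np.percentile(hh,95);k=mm&(abs(full-top)<.005);X=W[k]
    e1=np.cross(n,[1,0,0]);e1/=np.linalg.norm(e1);e2=np.cross(n,e1)
    ct=cont(k);hull=cv2.convexHull(ct)[:,0];o=plane("top",0,0,0)
    cam=-np.array(K("top")[0]["R"]).T@np.array(K("top")[0]["t"])
    pts=[]
    hv=np.median(full[k])
    for x,y in hull:
        p=plane("top",x,y,0);r=p-cam;t=(hv-(cam-c0)@n)/(r@n);pts.append(cam+r*t)
    pts=np.array(pts);q=np.c_[pts@e1,pts@e2];cc_,R=circ(q);ctr=cc_[0]*e1+cc_[1]*e2+n*(pts@n).mean()
    print(nm,"h",hv.round(4),"ctr",ctr.round(4),"r",R.round(4),k.sum())
# keeper
m=(u>318)&(u<348)&(v>232)&(v<262)&(W[...,2]>.017);ct=cv2.convexHull(cont(m))[:,0]
P=W[m];print("keeper z",np.percentile(P[:,2],[5,50,95]));
top=m&(W[...,2]>.034);print("neck ctr",top.sum(),W[top].mean(0))
P=np.array([plane("top",x,y,.02) for x,y in ct]);print("keeper flange",circ(P[:,:2]),cv2.minEnclosingCircle(P[:,:2].astype(np.float32)))
# obstacles
for nm,(a,b,cc,dd) in dict(vase=(305,355,110,175),crock=(140,195,120,175),jar=(198,235,258,288)).items():
    mm=reg(a,b,cc,dd,.04,.3);X=W[mm];print(nm,X.min(0).round(3),X.max(0).round(3))
E
```

```text
seat top (array([0.53526518, 0.26567039]), np.float64(0.07469508305966978))
seat bright (array([0.54043949, 0.27386012]), np.float64(0.13076544567330908))
spindle 113 [[0.54, 0.269, 0.164], [0.536, 0.265, 0.166], [0.538, 0.262, 0.144], [0.531, 0.27, 0.161], [0.53, 0.266, 0.154], [0.531, 0.265, 0.138], [0.532, 0.264, 0.119], [0.535, 0.262, 0.091], [0.532, 0.263, 0.081]]
board n [-0.5557  0.1149  0.8234] tilt 34.575769575781116 yaw -11.6843641714348 [ 0.537 -0.255  0.065] 3642 6531
squat h 0.0451 ctr [ 0.5148 -0.152   0.0909] r 0.0293 526
bob h 0.0798 ctr [ 0.4764 -0.2405  0.1194] r 0.0238 391
sleeve h 0.0748 ctr [ 0.4599 -0.3338  0.1153] r 0.0219 326
keeper z [0.01774398 0.02098215 0.04044993]
neck ctr 94 [ 0.46494808 -0.01187308  0.03896627]
keeper flange (array([ 0.46456456, -0.0118725 ]), np.float64(0.021228130676171485)) ((0.46479538083076477, -0.011920331977307796), 0.02169949747622013)
vase [ 0.629 -0.048  0.042] [0.699 0.034 0.234]
crock [0.61  0.275 0.057] [0.709 0.373 0.213]
jar [0.387 0.218 0.045] [0.432 0.265 0.065]
```

```bash
cat >> m.py <<'E'
def T(p,tgt,R):  # tool-frame delta
    return (R.T@(np.array(tgt)-p)).round(4)
def st():
    s=state();R=Ro.from_rotvec(s["eef_rot"]).as_matrix();return s,np.array(s["tcp_pos"]),R
def Rg(z,y):
    z=np.array(z)/np.linalg.norm(z);y=np.array(y)-z*np.dot(z,y);y/=np.linalg.norm(y);return np.c_[np.cross(y,z),y,z]
n=np.array([-.5557,.1149,.8234]);n=np.array([-np.sin(np.radians(35))*np.cos(np.radians(-11.68)),-np.sin(np.radians(35))*np.sin(np.radians(-11.68)),np.cos(np.radians(35))])
ctr=np.array([.4764,-.2405,.1194]); seat=np.array([.5353,.2657,.06])
RB=Rg(-n,[.203,.979,0])
E
python3 - <<'E'
from m import *
s,p,R=st();print(R.round(3).tolist())
a=[.46,.1,.36];b=[.426,-.23,.3]
print(T(p,a,R),T(np.array(a),b,R),Ro.from_matrix(R.T@RB).as_rotvec().round(3))
E
```

```text
[[-0.927, 0.374, -0.001], [0.374, 0.927, -0.002], [-0.0, -0.002, -1.0]]
[-0.3891 -0.3847 -0.1099] [-0.092  -0.3186  0.0605] [-0.057 -0.609 -0.173]
```

>>> send_rows --moves '[{"delta_pos": [0, 0, -0.035], "fingers": 100}, {"delta_pos": [0, 0, -0.035]}, {"delta_pos": [0, 0, -0.04]}, {"delta_pos": [-0.026, -0.0257, 0]}, {"delta_pos": [-0.026, -0.0257, 0]}, {"delta_pos": [-0.026, -0.0257, 0]}, {"delta_pos": [-0.026, -0.0257, 0]}, {"delta_pos": [-0.026, -0.0257, 0]}, {"delta_pos": [-0.026, -0.0257, 0]}, {"delta_pos": [-0.026, -0.0257, 0]}, {"delta_pos": [-0.026, -0.0257, 0]}, {"delta_pos": [-0.026, -0.0257, 0]}, {"delta_pos": [-0.026, -0.0257, 0]}, {"delta_pos": [-0.026, -0.0257, 0]}, {"delta_pos": [-0.026, -0.0257, 0]}, {"delta_pos": [-0.026, -0.0257, 0]}, {"delta_pos": [-0.026, -0.0257, 0]}, {"delta_pos": [-0.026, -0.0257, 0]}]'

```text
$.moves[0]: bad value
```

>>> send_rows --moves '[{"delta_pos": [-0.0092, -0.0319, 0.006]}, {"delta_pos": [-0.0092, -0.0319, 0.006]}, {"delta_pos": [-0.0092, -0.0319, 0.006]}, {"delta_pos": [-0.0092, -0.0319, 0.006]}, {"delta_pos": [-0.0092, -0.0319, 0.006]}, {"delta_pos": [-0.0092, -0.0319, 0.006]}, {"delta_pos": [-0.0092, -0.0319, 0.006]}, {"delta_pos": [-0.0092, -0.0319, 0.006]}, {"delta_pos": [-0.0092, -0.0319, 0.006]}, {"delta_pos": [-0.0092, -0.0319, 0.006]}, {"delta_rot": [-0.0095, -0.1015, -0.0288]}, {"delta_rot": [-0.0095, -0.1015, -0.0288]}, {"delta_rot": [-0.0095, -0.1015, -0.0288]}, {"delta_rot": [-0.0095, -0.1015, -0.0288]}, {"delta_rot": [-0.0095, -0.1015, -0.0288]}, {"delta_rot": [-0.0095, -0.1015, -0.0288]}]'

```text
$.moves[0]: bad value
```

Run:
```python
from m import *
s,p,R=st();print(p,s["q"].round(2),s["t"],s["width"],(R.T@(R@R.T@RB)).shape)
print(Ro.from_matrix(R.T@RB).as_rotvec().round(4))
C=ctr-.009*n
print("pre",C+.1*n,T(p,C+.1*n,RB))
im,d=read_camera("wrist");cv2.imwrite("pics/w1.png",im[:,:,::-1]);np.savez("w1",im=im,d=d,p=p,R=R)
```

```text
[0.24316778 0.60223867 0.24947323] [-1.25  0.63  0.04  1.52 -0.03  1.   -0.02] 0.1 0.08511759246753177 (3, 3)
[-0.0568 -0.6093 -0.1733]
pre [ 0.42528533 -0.22993327  0.19394284] [-0.2526 -0.7779  0.2444]
```

View pics/w1.png

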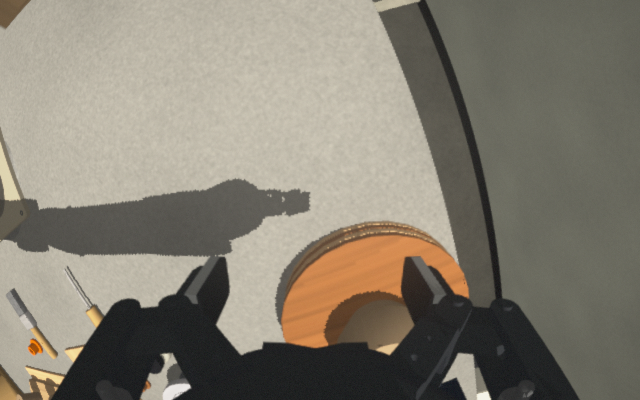

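The calls were refused because every row needs all its fields. The wrist picture is still the start pose: fingers at (205,290) and (425,290), bats at (375,300). Resending with full rows.

>>> send_rows --moves '[{"delta_pos": [0, 0, -0.035], "delta_rot": [0, 0, 0], "fingers": 100}, {"delta_pos": [0, 0, -0.035], "delta_rot": [0, 0, 0], "fingers": 100}, {"delta_pos": [0, 0, -0.04], "delta_rot": [0, 0, 0], "fingers": 100}, {"delta_pos": [-0.026, -0.0257, 0], "delta_rot": [0, 0, 0], "fingers": 100}, {"delta_pos": [-0.026, -0.0257, 0], "delta_rot": [0, 0, 0], "fingers": 100}, {"delta_pos": [-0.026, -0.0257, 0], "delta_rot": [0, 0, 0], "fingers": 100}, {"delta_pos": [-0.026, -0.0257, 0], "delta_rot": [0, 0, 0], "fingers": 100}, {"delta_pos": [-0.026, -0.0257, 0], "delta_rot": [0, 0, 0], "fingers": 100}, {"delta_pos": [-0.026, -0.0257, 0], "delta_rot": [0, 0, 0], "fingers": 100}, {"delta_pos": [-0.026, -0.0257, 0], "delta_rot": [0, 0, 0], "fingers": 100}, {"delta_pos": [-0.026, -0.0257, 0], "delta_rot": [0, 0, 0], "fingers": 100}, {"delta_pos": [-0.026, -0.0257, 0], "delta_rot": [0, 0, 0], "fingers": 100}, {"delta_pos": [-0.026, -0.0257, 0], "delta_rot": [0, 0, 0], "fingers": 100}, {"delta_pos": [-0.026, -0.0257, 0], "delta_rot": [0, 0, 0], "fingers": 100}, {"delta_pos": [-0.026, -0.0257, 0], "delta_rot": [0, 0, 0], "fingers": 100}, {"delta_pos": [-0.026, -0.0257, 0], "delta_rot": [0, 0, 0], "fingers": 100}, {"delta_pos": [-0.026, -0.0257, 0], "delta_rot": [0, 0, 0], "fingers": 100}, {"delta_pos": [-0.026, -0.0257, 0], "delta_rot": [0, 0, 0], "fingers": 100}]'

```text
t: 1.95
tcp_pos: [0.4608, 0.0978, 0.3603]
eef_rot: [-0.599, -3.084, -0.0]
wrist_force: [1.3, 0.8, -0.0]
width: 0.0853
```

>>> send_rows --moves '[{"delta_pos": [-0.0092, -0.0319, 0.006], "delta_rot": [0, 0, 0], "fingers": 100}, {"delta_pos": [-0.0092, -0.0319, 0.006], "delta_rot": [0, 0, 0], "fingers": 100}, {"delta_pos": [-0.0092, -0.0319, 0.006], "delta_rot": [0, 0, 0], "fingers": 100}, {"delta_pos": [-0.0092, -0.0319, 0.006], "delta_rot": [0, 0, 0], "fingers": 100}, {"delta_pos": [-0.0092, -0.0319, 0.006], "delta_rot": [0, 0, 0], "fingers": 100}, {"delta_pos": [-0.0092, -0.0319, 0.006], "delta_rot": [0, 0, 0], "fingers": 100}, {"delta_pos": [-0.0092, -0.0319, 0.006], "delta_rot": [0, 0, 0], "fingers": 100}, {"delta_pos": [-0.0092, -0.0319, 0.006], "delta_rot": [0, 0, 0], "fingers": 100}, {"delta_pos": [-0.0092, -0.0319, 0.006], "delta_rot": [0, 0, 0], "fingers": 100}, {"delta_pos": [-0.0092, -0.0319, 0.006], "delta_rot": [0, 0, 0], "fingers": 100}, {"delta_pos": [0, 0, 0], "delta_rot": [-0.0095, -0.1015, -0.0288], "fingers": 100}, {"delta_pos": [0, 0, 0], "delta_rot": [-0.0095, -0.1015, -0.0288], "fingers": 100}, {"delta_pos": [0, 0, 0], "delta_rot": [-0.0095, -0.1015, -0.0288], "fingers": 100}, {"delta_pos": [0, 0, 0], "delta_rot": [-0.0095, -0.1015, -0.0288], "fingers": 100}, {"delta_pos": [0, 0, 0], "delta_rot": [-0.0095, -0.1015, -0.0288], "fingers": 100}, {"delta_pos": [0, 0, 0], "delta_rot": [-0.0095, -0.1015, -0.0288], "fingers": 100}]'

```text
t: 3.55
tcp_pos: [0.4293, -0.225, 0.3025]
eef_rot: [0.303, 2.601, -0.046]
wrist_force: [0.7, 0.4, -0.0]
width: 0.0854
```

Run:
```python
from m import *
s,p,R=st();print(p,s["q"].round(2),s["t"],s["joint_vel"].round(2))
print(Ro.from_matrix(R.T@RB).as_rotvec().round(4))
C=ctr-.009*n
print("pre",C+.1*n,T(p,C+.1*n,R),T(p,C,R))
im,d=read_camera("wrist");cv2.imwrite("pics/w2.png",im[:,:,::-1]);np.savez("w2",im=im,d=d,p=p,R=R)
```

```text
[ 0.42932559 -0.2250213   0.3024862 ] [ 0.49  0.16  0.07  2.31 -0.83  0.26  2.66] 3.55 [-0.02 -0.07  0.1   0.23 -2.07 -0.2   2.18]
[ 0.01   -0.0876 -0.0309]
pre [ 0.42528533 -0.22993327  0.19394284] [ 0.0566 -0.0084  0.0925] [ 0.0478 -0.0093  0.1921]
```

The direct 35° approach runs wrist joint 6 into its limit (0.26). I'll change the grasp instead: jaws across rack y, tool tilted only about 10°, with the rim pivoted in the pads. I'll stand the bobbin upright in the air afterwards.

```bash
cat >> m.py <<'E'
def Rt(tilt,azlean_z,yaz): # tool z horizontal part towards azimuth azlean_z (deg), jaw az yaz
    t,a,y=np.radians([tilt,azlean_z,yaz]);return Rg([np.sin(t)*np.cos(a),np.sin(t)*np.sin(a),-np.cos(t)],[np.cos(y),np.sin(y),0])
RA=Rt(10,-11.68,78.32)
C=ctr-.009*n
E
python3 - <<'E'
from m import *
s,p,R=st();print(p,s["q"].round(2))
print(Ro.from_matrix(R.T@RA).as_rotvec().round(4), T(p,C+[0,0,.09],RA),T(p,C,RA))
E
```

```text
[ 0.42945567 -0.22450686  0.30262769] [ 0.49  0.16  0.07  2.31 -0.84  0.26  2.67]
[ 0.0178  0.3501 -0.0278] [-0.0361 -0.0062  0.1085] [-0.0204 -0.0062  0.1971]
```

>>> send_rows --moves '[{"delta_pos": [0, 0, 0], "delta_rot": [0.003, 0.0584, -0.0046], "fingers": 100}, {"delta_pos": [0, 0, 0], "delta_rot": [0.003, 0.0584, -0.0046], "fingers": 100}, {"delta_pos": [0, 0, 0], "delta_rot": [0.003, 0.0584, -0.0046], "fingers": 100}, {"delta_pos": [0, 0, 0], "delta_rot": [0.003, 0.0584, -0.0046], "fingers": 100}, {"delta_pos": [0, 0, 0], "delta_rot": [0.003, 0.0584, -0.0046], "fingers": 100}, {"delta_pos": [0, 0, 0], "delta_rot": [0.003, 0.0584, -0.0046], "fingers": 100}, {"delta_pos": [-0.009, -0.0015, 0.027], "delta_rot": [0, 0, 0], "fingers": 100}, {"delta_pos": [-0.009, -0.0015, 0.027], "delta_rot": [0, 0, 0], "fingers": 100}, {"delta_pos": [-0.009, -0.0015, 0.027], "delta_rot": [0, 0, 0], "fingers": 100}, {"delta_pos": [-0.009, -0.0015, 0.027], "delta_rot": [0, 0, 0], "fingers": 100}, {"delta_pos": [0, 0, 0], "delta_rot": [0, 0, 0], "fingers": 100}, {"delta_pos": [0, 0, 0], "delta_rot": [0, 0, 0], "fingers": 100}]'

```text
t: 4.8
tcp_pos: [0.4826, -0.2417, 0.2027]
eef_rot: [0.302, 2.957, -0.029]
wrist_force: [0.6, 0.7, 0.2]
width: 0.0855
```

Run:
```python
from m import *
s,p,R=st();print(p,s["q"].round(2),s["t"],s["joint_vel"].round(2))
print(Ro.from_matrix(R.T@RA).as_rotvec().round(4),T(p,C,R))
im,d=read_camera("wrist");cv2.imwrite("pics/w3.png",im[:,:,::-1]);np.savez("w3",im=im,d=d,p=p,R=R)
```

```text
[ 0.48264741 -0.24173456  0.2026804 ] [ 0.23  0.49  0.29  2.03 -0.38  0.51  2.16] 4.8 [-0.   -0.04  0.01  0.   -0.01 -0.    0.01]
[-0.0019 -0.0041  0.0006] [0.0166 0.0001 0.0891]
```

View pics/w3.png

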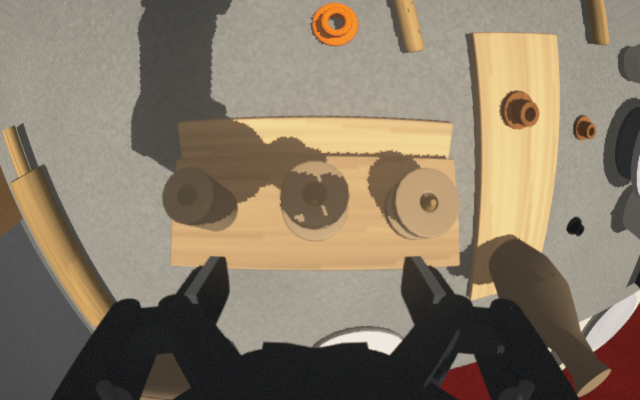

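The wrist view shows sleeve (190,195), bobbin (315,190) between the pads, squat (425,200) and keeper (520,110). Next I cross-check the centre using wrist depth.

```bash
cat >> m.py <<'E'
def wristW(d,p,R):
    c,f=K("wrist");v,u=np.mgrid[:400,:640];dx,dy=u-c["cx"],v-c["cy"];r=np.hypot(dx,dy)+1e-9;th=r/f
    X=np.stack([dx/r*np.tan(th)*d,dy/r*np.tan(th)*d,d,np.ones_like(d)],-1)@np.array(c["hand_eye"]).T
    return X[...,:3]@R.T+p
E
python3 - <<'E'
from m import *
a=np.load("w3.npz");W=wristW(a["d"],a["p"],a["R"]);v,u=np.mgrid[:400,:640]
e1=np.array([.203,.979,0]);e2=np.cross(n,e1)
full=(W-ctr)@n
m=(u>270)&(u<360)&(v>150)&(v<245)&(abs(full)<.006)
k=max(cv2.findContours(m.astype(np.uint8),0,1)[0],key=len)
h=cv2.convexHull(k)[:,0];P=np.array([W[y,x] for x,y in h]);q=np.c_[P@e1,P@e2];c,r=circ(q)
print("h off",np.median(full[m]),"ctr",c[0]*e1+c[1]*e2+n*np.median(W[m]@n),r,ctr)
m=(u>500)&(u<542)&(v>88)&(v<132)&(W[...,2]>.034)&(W[...,2]<.05);print("keeper neck",m.sum(),W[m].mean(0),(W[m].min(0)+W[m].max(0))/2,np.ptp(W[m],axis=0))
E
```

```text
h off -0.00012746874676916362 ctr [ 0.47596476 -0.24064851  0.11902567] 0.02374202708069755 [ 0.4764 -0.2405  0.1194]
keeper neck 362 [ 0.46484418 -0.01344156  0.03836321] [ 0.46530427 -0.0125361   0.03749099] [0.0277522  0.02720679 0.00693714]
```

>>> send_rows --moves '[{"delta_pos": [0.0033, 0, 0.018], "delta_rot": [0, 0, 0], "fingers": 100}, {"delta_pos": [0.0033, 0, 0.018], "delta_rot": [0, 0, 0], "fingers": 100}, {"delta_pos": [0.0033, 0, 0.018], "delta_rot": [0, 0, 0], "fingers": 100}, {"delta_pos": [0.0033, 0, 0.018], "delta_rot": [0, 0, 0], "fingers": 100}, {"delta_pos": [0.0033, 0, 0.017], "delta_rot": [0, 0, 0], "fingers": 100}, {"delta_pos": [0, 0, 0], "delta_rot": [0, 0, 0], "fingers": 100}, {"delta_pos": [0, 0, 0], "delta_rot": [0, 0, 0], "fingers": 100}]'

```text
t: 5.55
tcp_pos: [0.4824, -0.242, 0.1137]
eef_rot: [0.302, 2.953, -0.029]
wrist_force: [-0.0, 0.0, -0.4]
width: 0.0859
```

Run:
```python
from m import *
s,p,R=st();print(p,C,s["q"].round(2),s["t"],s["wrist_force"].round(1));print(T(p,C,R),Ro.from_matrix(R.T@RA).as_rotvec().round(4),R.T@n)
```

```text
[ 0.48242456 -0.24196181  0.11365692] [ 0.4814553  -0.24154506  0.11202763] [ 0.34  0.63  0.15  2.1  -0.48  0.27  2.27] 5.55 [-0.   0.  -0.4]
[0.0013 0.0002 0.0014] [-0.0016 -0.0006  0.0005] [ 0.42320531 -0.00126992 -0.90603292]
```

>>> send_rows --grip_force 60 --moves '[{"delta_pos": [0, 0, 0], "delta_rot": [0, 0, 0], "fingers": 0}, {"delta_pos": [0, 0, 0], "delta_rot": [0, 0, 0], "fingers": 0}, {"delta_pos": [0, 0, 0], "delta_rot": [0, 0, 0], "fingers": 0}, {"delta_pos": [0, 0, 0], "delta_rot": [0, 0, 0], "fingers": 0}, {"delta_pos": [0, 0, 0], "delta_rot": [0, 0, 0], "fingers": 0}, {"delta_pos": [0, 0, 0], "delta_rot": [0, 0, 0], "fingers": 0}, {"delta_pos": [0, 0, 0], "delta_rot": [0, 0, 0], "fingers": 0}, {"delta_pos": [0, 0, 0], "delta_rot": [0, 0, 0], "fingers": 0}]'

```text
t: 6.35
tcp_pos: [0.4824, -0.2419, 0.1137]
eef_rot: [0.301, 2.953, -0.028]
wrist_force: [-2.5, -0.1, 9.2]
width: 0.0467
```

>>> send_rows --moves '[{"delta_pos": [0.0021, 0, -0.0045], "delta_rot": [0, 0, 0], "fingers": 0}, {"delta_pos": [0.0021, 0, -0.0045], "delta_rot": [0, 0, 0], "fingers": 0}, {"delta_pos": [0.0021, 0, -0.0045], "delta_rot": [0, 0, 0], "fingers": 0}, {"delta_pos": [0.0021, 0, -0.0045], "delta_rot": [0, 0, 0], "fingers": 0}]'

```text
t: 6.75
tcp_pos: [0.4712, -0.2394, 0.1292]
eef_rot: [0.301, 2.954, -0.028]
wrist_force: [2.6, -0.2, -2.9]
width: 0.047
```

>>> send_rows --moves '[{"delta_pos": [0.0021, 0, -0.0045], "delta_rot": [0, 0, 0], "fingers": 0}, {"delta_pos": [0.0021, 0, -0.0045], "delta_rot": [0, 0, 0], "fingers": 0}, {"delta_pos": [0.0021, 0, -0.0045], "delta_rot": [0, 0, 0], "fingers": 0}, {"delta_pos": [0.0021, 0, -0.0045], "delta_rot": [0, 0, 0], "fingers": 0}, {"delta_pos": [0.0021, 0, -0.0045], "delta_rot": [0, 0, 0], "fingers": 0}, {"delta_pos": [0.0021, 0, -0.0045], "delta_rot": [0, 0, 0], "fingers": 0}, {"delta_pos": [0.0021, 0, -0.0045], "delta_rot": [0, 0, 0], "fingers": 0}, {"delta_pos": [0.0021, 0, -0.0045], "delta_rot": [0, 0, 0], "fingers": 0}, {"delta_pos": [0.0021, 0, -0.0045], "delta_rot": [0, 0, 0], "fingers": 0}, {"delta_pos": [0.0021, 0, -0.0045], "delta_rot": [0, 0, 0], "fingers": 0}, {"delta_pos": [0.0021, 0, -0.0045], "delta_rot": [0, 0, 0], "fingers": 0}, {"delta_pos": [0, 0, 0], "delta_rot": [0, 0, 0], "fingers": 0}]'

```text
t: 7.95
tcp_pos: [0.4401, -0.2329, 0.174]
eef_rot: [0.302, 2.954, -0.028]
wrist_force: [0.3, -1.0, -1.7]
width: 0.0467
```

```bash
cat >> m.py <<'E'
RS=Rt(25,60,-30)
E
python3 - <<'E'
from m import *
s,p,R=st();print(p,p-C,(p-C)@n,s["q"].round(2),s["t"],s["wrist_force"].round(1),s["width"]);print(Ro.from_matrix(R.T@RA).as_rotvec().round(4))
im,d=read_camera("scene");im2,d2=read_camera("top")
cv2.imwrite("pics/l1.png",np.hstack([cv2.resize(im[90:270,130:330],(400,360)),cv2.resize(im2[140:300,360:540],(400,360))])[:,:,::-1])
up=Rt(25,168.32,78.32)
print("upright rot",Ro.from_matrix(R.T@up).as_rotvec().round(4),"yaw",Ro.from_matrix(up.T@RS).as_rotvec().round(3))
E
```

```text
[ 0.44009515 -0.23290946  0.17396787] [-0.04136015  0.0086356   0.06194024] 0.07497320726673587 [ 0.3   0.49  0.23  2.16 -0.43  0.37  2.25] 7.95 [ 0.3 -1.  -1.7] 0.04666123841996866
[-0.0012 -0.0016  0.0005]
upright rot [-1.300e-03  6.092e-01  2.000e-04] yaw [-0.799 -0.     1.713]
```

View pics/l1.png

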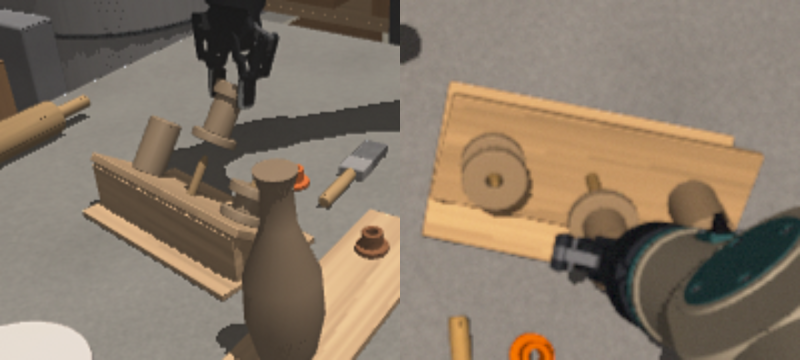

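The bobbin is clear of its peg, gripped by the rim at crop (225,95), and the other two pieces are still in place. Next I lift it and stand it upright.

>>> send_rows --moves '[{"delta_pos": [-0.0035, 0, -0.0197], "delta_rot": [0, 0, 0], "fingers": 0}, {"delta_pos": [-0.0035, 0, -0.0197], "delta_rot": [0, 0, 0], "fingers": 0}, {"delta_pos": [-0.0035, 0, -0.0197], "delta_rot": [0, 0, 0], "fingers": 0}, {"delta_pos": [-0.0035, 0, -0.0197], "delta_rot": [0, 0, 0], "fingers": 0}, {"delta_pos": [-0.0035, 0, -0.0197], "delta_rot": [0, 0, 0], "fingers": 0}, {"delta_pos": [-0.0035, 0, -0.0197], "delta_rot": [0, 0, 0], "fingers": 0}, {"delta_pos": [-0.0035, 0, -0.0197], "delta_rot": [0, 0, 0], "fingers": 0}, {"delta_pos": [0, 0, 0], "delta_rot": [0, 0.1015, 0], "fingers": 0}, {"delta_pos": [0, 0, 0], "delta_rot": [0, 0.1015, 0], "fingers": 0}, {"delta_pos": [0, 0, 0], "delta_rot": [0, 0.1015, 0], "fingers": 0}, {"delta_pos": [0, 0, 0], "delta_rot": [0, 0.1015, 0], "fingers": 0}, {"delta_pos": [0, 0, 0], "delta_rot": [0, 0.1015, 0], "fingers": 0}, {"delta_pos": [0, 0, 0], "delta_rot": [0, 0.1015, 0], "fingers": 0}, {"delta_pos": [0, 0, 0], "delta_rot": [0, 0, 0], "fingers": 0}]'

```text
t: 9.45
tcp_pos: [0.4429, -0.2323, 0.3107]
eef_rot: [-0.271, -2.69, -0.059]
wrist_force: [0.2, 0.0, -2.9]
width: 0.0468
```

Run:
```python
from m import *
s,p,R=st();print(p,s["q"].round(2),s["t"],s["wrist_force"].round(1),s["width"])
print("yaw",Ro.from_matrix(R.T@RS).as_rotvec().round(3), "to mid",T(p,[.46,.1,.32],R),"after yaw to above seat",T(np.array([.46,.1,.32]),seat+[0,0,.25],RS))
```

```text
[ 0.44293344 -0.23226143  0.31073973] [ 0.12  0.61  0.44  1.53 -0.11  1.47  1.94] 9.45 [ 0.2  0.  -2.9] 0.04684534355611163
yaw [-8.030e-01 -1.000e-03  1.715e+00] to mid [0.0489 0.329  0.0124] after yaw to above seat [ 0.16   -0.0176  0.0856]
```

>>> send_rows --moves '[{"delta_pos": [0.0038, 0.0253, 0.001], "delta_rot": [0, 0, 0], "fingers": 0}, {"delta_pos": [0.0038, 0.0253, 0.001], "delta_rot": [0, 0, 0], "fingers": 0}, {"delta_pos": [0.0038, 0.0253, 0.001], "delta_rot": [0, 0, 0], "fingers": 0}, {"delta_pos": [0.0038, 0.0253, 0.001], "delta_rot": [0, 0, 0], "fingers": 0}, {"delta_pos": [0.0038, 0.0253, 0.001], "delta_rot": [0, 0, 0], "fingers": 0}, {"delta_pos": [0.0038, 0.0253, 0.001], "delta_rot": [0, 0, 0], "fingers": 0}, {"delta_pos": [0.0038, 0.0253, 0.001], "delta_rot": [0, 0, 0], "fingers": 0}, {"delta_pos": [0.0038, 0.0253, 0.001], "delta_rot": [0, 0, 0], "fingers": 0}, {"delta_pos": [0.0038, 0.0253, 0.001], "delta_rot": [0, 0, 0], "fingers": 0}, {"delta_pos": [0.0038, 0.0253, 0.001], "delta_rot": [0, 0, 0], "fingers": 0}, {"delta_pos": [0.0038, 0.0253, 0.001], "delta_rot": [0, 0, 0], "fingers": 0}, {"delta_pos": [0.0038, 0.0253, 0.001], "delta_rot": [0, 0, 0], "fingers": 0}, {"delta_pos": [0.0038, 0.0253, 0.001], "delta_rot": [0, 0, 0], "fingers": 0}]'

```text
t: 10.75
tcp_pos: [0.4579, 0.1001, 0.3226]
eef_rot: [-0.276, -2.696, -0.061]
wrist_force: [0.8, -0.5, -2.6]
width: 0.0465
```

>>> send_rows --moves '[{"delta_pos": [0, 0, 0], "delta_rot": [-0.0574, 0, 0.1225], "fingers": 0}, {"delta_pos": [0, 0, 0], "delta_rot": [-0.0574, 0, 0.1225], "fingers": 0}, {"delta_pos": [0, 0, 0], "delta_rot": [-0.0574, 0, 0.1225], "fingers": 0}, {"delta_pos": [0, 0, 0], "delta_rot": [-0.0574, 0, 0.1225], "fingers": 0}, {"delta_pos": [0, 0, 0], "delta_rot": [-0.0574, 0, 0.1225], "fingers": 0}, {"delta_pos": [0, 0, 0], "delta_rot": [-0.0574, 0, 0.1225], "fingers": 0}, {"delta_pos": [0, 0, 0], "delta_rot": [-0.0574, 0, 0.1225], "fingers": 0}, {"delta_pos": [0, 0, 0], "delta_rot": [-0.0574, 0, 0.1225], "fingers": 0}, {"delta_pos": [0, 0, 0], "delta_rot": [-0.0574, 0, 0.1225], "fingers": 0}, {"delta_pos": [0, 0, 0], "delta_rot": [-0.0574, 0, 0.1225], "fingers": 0}, {"delta_pos": [0, 0, 0], "delta_rot": [-0.0574, 0, 0.1225], "fingers": 0}, {"delta_pos": [0, 0, 0], "delta_rot": [-0.0574, 0, 0.1225], "fingers": 0}, {"delta_pos": [0, 0, 0], "delta_rot": [-0.0574, 0, 0.1225], "fingers": 0}, {"delta_pos": [0, 0, 0], "delta_rot": [-0.0574, 0, 0.1225], "fingers": 0}, {"delta_pos": [0, 0, 0], "delta_rot": [0, 0, 0], "fingers": 0}]'

```text
t: 12.25
tcp_pos: [0.4557, 0.0997, 0.3225]
eef_rot: [-2.489, -1.432, -0.556]
wrist_force: [0.5, 0.7, -2.2]
width: 0.0463
```

Run:
```python
from m import *
s,p,R=st();print(p,s["q"].round(2),s["t"],s["wrist_force"].round(1),s["width"])
print("rot err",Ro.from_matrix(R.T@RS).as_rotvec().round(4),"above seat",T(p,seat+[0,0,.22],R))
```

```text
[0.455735   0.09966545 0.32246619] [-0.62  0.24  0.74  2.15 -0.83  0.8   0.16] 12.25 [ 0.5  0.7 -2.2] 0.046292341576823826
rot err [ 0.0025 -0.0027 -0.0023] above seat [ 0.1481 -0.0147  0.1164]
```

Run:
```python
from m import *
s,p,R=st()
out=[]
for nme in("scene","top","wrist"):
    im,d=read_camera(nme);v,u=np.mgrid[:400,:640]
    W=wristW(d,p,R) if nme=="wrist" else world(nme,u,v,d);np.savez("p_"+nme,im=im,d=d,W=W,p=p,R=R)
    uv=proj(nme,p-[0,0,.03]) if nme!="wrist" else (315,200)
    print(nme,np.round(uv))
    x,y=[int(t) for t in uv]
    w=50 if nme!="wrist" else 130
    x0=max(0,x-w);y0=max(0,y-w)
    out.append(cv2.resize(im[y0:y0+2*w,x0:x0+2*w],(266,266)))
    if nme=="scene":
        q=W-p
        m=(np.hypot(q[...,0],q[...,1])<.04)&(q[...,2]<-.012)&(q[...,2]>-.1)
        P=W[m]-p;print("pts",m.sum(),P[:,2].min(),P[:,2].max())
        for z in np.arange(-.09,-.01,.006):
            k=(P[:,2]>=z)&(P[:,2]<z+.006)
            if k.sum()>8:
                c,r=circ(P[k,:2]);print(round(z,3),k.sum(),c.round(4),r.round(4))
cv2.imwrite("pics/b1.png",np.hstack(out)[:,:,::-1])
```

```text
scene [368. 116.]
pts 642 -0.07036581873016745 -0.01220953080656978
-0.072 39 [0.0001 0.0024] 0.0287
-0.066 79 [-0.0001  0.0025] 0.0293
-0.06 164 [0.0013 0.0029] 0.0235
-0.054 54 [0.0002 0.0023] 0.0175
-0.048 44 [0.     0.0024] 0.0176
-0.042 55 [0.0014 0.0028] 0.017
-0.036 48 [0.001  0.0026] 0.0169
-0.03 51 [-0.0002  0.002 ] 0.018
-0.024 55 [0.0011 0.0024] 0.0171
-0.018 53 [ 0.0007 -0.0035] 0.021
top [264. 240.]
wrist [315 200]
```

View pics/b1.png

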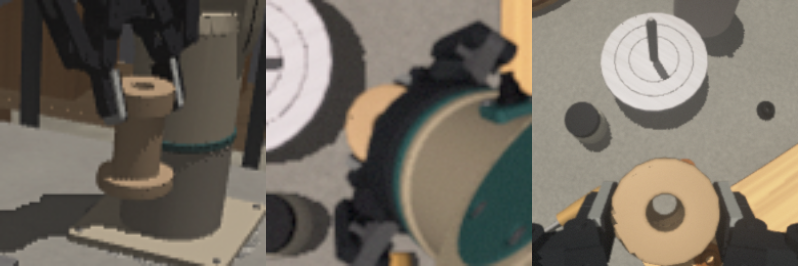

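The three views show the bobbin held upright, and the wrist view shows the spindle and wheel at crop (655,60). Next I compare the seat and bobbin offset across cameras.

Run:
```python
from m import *
v,u=np.mgrid[:400,:640]
a=np.load("p_wrist.npz");W=a["W"];p=a["p"]
def hull(m,W,off=0):
    k=max(cv2.findContours(m.astype(np.uint8),0,1)[0],key=len);h=cv2.convexHull(k)[:,0];return np.array([W[y,x] for x,y in h])
m=(abs(W[...,2]-.06)<.006)&(np.hypot(W[...,0]-.535,W[...,1]-.266)<.085);print("wheel wrist z",np.median(W[m][:,2]),circ(hull(m,W)[:,:2]))
m=(W[...,2]>.08)&(W[...,2]<.18)&(np.hypot(W[...,0]-.535,W[...,1]-.266)<.03);P=W[m]
print("spindle wrist",m.sum());
def bins(P,z0,z1,s):
    for z in np.arange(z0,z1,s):
        k=(P[:,2]>=z)&(P[:,2]<z+s)
        if k.sum()>2: print("  ",round(z,3),k.sum(),P[k,:2].mean(0).round(4),P[k,:2].min(0).round(4),P[k,:2].max(0).round(4))
bins(P,.08,.18,.02)
q=W-p;m=(abs(q[...,2]-.009)<.004)&(np.hypot(q[...,0],q[...,1])<.035);print("bobbin top wrist",np.median(q[m][:,2]),circ(hull(m,q)[:,:2]))
hole=[];
b=np.load("p_scene.npz");W=b["W"]
m=(abs(W[...,2]-.06)<.004)&(np.hypot(W[...,0]-.535,W[...,1]-.266)<.085);k=hull(m,W);print("wheel scene",np.median(W[m][:,2]),circ(k[:,:2]),m.sum())
m=(W[...,2]>.08)&(W[...,2]<.18)&(np.hypot(W[...,0]-.535,W[...,1]-.266)<.025);print("spindle scene",m.sum());bins(W[m],.08,.18,.02)
b=np.load("p_top.npz");W=b["W"]
m=(abs(W[...,2]-.06)<.004)&(np.hypot(W[...,0]-.535,W[...,1]-.266)<.085);k=hull(m,W);print("wheel top",np.median(W[m][:,2]),circ(k[:,:2]))
m=(W[...,2]>.08)&(W[...,2]<.18)&(np.hypot(W[...,0]-.535,W[...,1]-.266)<.025);print("spindle top");bins(W[m],.08,.18,.02)
```

```text
wheel wrist z 0.05931721813513763 (array([0.53465736, 0.267251  ]), np.float64(0.07461868601097642))
spindle wrist 353
   0.08 53 [0.5335 0.2633] [0.5294 0.2609] [0.5391 0.2695]
   0.1 64 [0.5336 0.2635] [0.5293 0.2608] [0.5401 0.2715]
   0.12 70 [0.5329 0.2633] [0.5283 0.261 ] [0.5387 0.2691]
   0.14 86 [0.5333 0.2636] [0.5286 0.2607] [0.5408 0.27  ]
   0.16 80 [0.5345 0.2655] [0.5296 0.2616] [0.5403 0.2706]
bobbin top wrist 0.007846645939710017 (array([ 0.00013044, -0.00106775]), np.float64(0.029957197720704713))
wheel scene 0.061311883953096155 (array([0.54028159, 0.24898808]), np.float64(0.061520190657988784)) 1574
spindle scene 245
   0.08 47 [0.5403 0.2678] [0.5352 0.262 ] [0.5434 0.273 ]
   0.1 51 [0.5403 0.2679] [0.5356 0.2616] [0.5435 0.2733]
   0.12 56 [0.5404 0.2678] [0.5361 0.2615] [0.5442 0.2733]
   0.14 56 [0.5404 0.2678] [0.5332 0.2611] [0.5447 0.2732]
   0.16 35 [0.5385 0.2677] [0.5332 0.2624] [0.5443 0.2727]
wheel top 0.05940336342876242 (array([0.53587395, 0.26686392]), np.float64(0.07443256211741378))
spindle top
   0.08 17 [0.5343 0.2636] [0.5301 0.2614] [0.5408 0.2698]
   0.1 22 [0.534  0.2632] [0.5302 0.2607] [0.54   0.2675]
   0.12 20 [0.5344 0.2633] [0.5305 0.261 ] [0.5412 0.2679]
   0.14 26 [0.5341 0.2638] [0.5302 0.261 ] [0.5406 0.2726]
   0.16 27 [0.5356 0.2659] [0.5307 0.2619] [0.5407 0.2704]
```

Run:
```python
from m import *
a=np.load("p_wrist.npz");W=a["W"];p=a["p"];R=a["R"];im=a["im"];q=W-p
hsv=cv2.cvtColor(im,cv2.COLOR_RGB2HSV)
m=(hsv[...,1]>60)&(hsv[...,2]>90)&(abs(q[...,2]-.009)<.004)&(np.hypot(q[...,0],q[...,1])<.03)
cs,h=cv2.findContours(m.astype(np.uint8),cv2.RETR_CCOMP,1)
c,f=K("wrist");H=np.array(c["hand_eye"])
def ray(x,y,z):
    dx,dy=x-c["cx"],y-c["cy"];r=np.hypot(dx,dy);t=r/f
    d=R@(H[:3,:3]@np.array([dx/r*np.sin(t),dy/r*np.sin(t),np.cos(t)]));o=R@H[:3,3]+p
    return (o+d*(p[2]+z-o[2])/d[2])[:2]-p[:2]
for k in cs:
    if len(k)>15:
        k=k[:,0];hh=cv2.convexHull(k)[:,0];P=np.array([ray(x,y,.0085) for x,y in hh]);print(len(k),circ(P),k.mean(0))
```

```text
309 (array([0.00090583, 0.00209981]), np.float64(0.02330699416831289)) [315.10679612 276.34627832]
109 (array([0.00077653, 0.00223224]), np.float64(0.008136938638057102)) [314.94495413 277.53211009]
```

Run:
```python
from m import *
s,p,R=st();print(T(p,[.5345,.2647,.275],R)/12, R.T@[0,0,-.01])
```

```text
[ 0.01200833 -0.0014      0.01000833] [-4.24358599e-03 -3.30960874e-05  9.05488170e-03]
```

>>> send_rows --moves '[{"delta_pos": [0.012, -0.0014, 0.01], "delta_rot": [0, 0, 0], "fingers": 0}, {"delta_pos": [0.012, -0.0014, 0.01], "delta_rot": [0, 0, 0], "fingers": 0}, {"delta_pos": [0.012, -0.0014, 0.01], "delta_rot": [0, 0, 0], "fingers": 0}, {"delta_pos": [0.012, -0.0014, 0.01], "delta_rot": [0, 0, 0], "fingers": 0}, {"delta_pos": [0.012, -0.0014, 0.01], "delta_rot": [0, 0, 0], "fingers": 0}, {"delta_pos": [0.012, -0.0014, 0.01], "delta_rot": [0, 0, 0], "fingers": 0}, {"delta_pos": [0.012, -0.0014, 0.01], "delta_rot": [0, 0, 0], "fingers": 0}, {"delta_pos": [0.012, -0.0014, 0.01], "delta_rot": [0, 0, 0], "fingers": 0}, {"delta_pos": [0.012, -0.0014, 0.01], "delta_rot": [0, 0, 0], "fingers": 0}, {"delta_pos": [0.012, -0.0014, 0.01], "delta_rot": [0, 0, 0], "fingers": 0}, {"delta_pos": [0.012, -0.0014, 0.01], "delta_rot": [0, 0, 0], "fingers": 0}, {"delta_pos": [0.012, -0.0014, 0.01], "delta_rot": [0, 0, 0], "fingers": 0}, {"delta_pos": [0, 0, 0], "delta_rot": [0, 0, 0], "fingers": 0}, {"delta_pos": [0, 0, 0], "delta_rot": [0, 0, 0], "fingers": 0}]'

```text
t: 13.8
tcp_pos: [0.5346, 0.2644, 0.2742]
eef_rot: [-2.49, -1.434, -0.554]
wrist_force: [-0.1, -0.7, -1.3]
width: 0.0464
```

Run:
```python
from m import *
s,p,R=st();print(p,s["q"].round(2),s["t"],T(p,[.5345,.2647,.275],R),Ro.from_matrix(R.T@RS).as_rotvec().round(4))
im,d=read_camera("wrist");W=wristW(d,p,R)
hsv=cv2.cvtColor(im,cv2.COLOR_RGB2HSV);q=W-p
m=(hsv[...,1]>60)&(hsv[...,2]>90)&(abs(q[...,2]-.009)<.004)&(np.hypot(q[...,0],q[...,1])<.03)
cs,h=cv2.findContours(m.astype(np.uint8),cv2.RETR_CCOMP,1);print([(len(k),k[:,0].mean(0).round(1)) for k in cs if len(k)>15])
hole=(np.hypot(q[...,0]-.0006,q[...,1]-.0023)<.025)&(W[...,2]<.2)
for z in(.08,.12,.15,.165):
  k=(W[...,2]>z-.02)&(W[...,2]<z+.01)&(np.hypot(W[...,0]-.535,W[...,1]-.267)<.03)
  if k.sum(): print(z,k.sum(),W[k].mean(0))
im,d=read_camera("scene");v,u=np.mgrid[:400,:640];W=world("scene",u,v,d);P=(W-p)[(np.hypot(W[...,0]-p[0],W[...,1]-p[1])<.04)&(abs(W[...,2]-p[2]+.045)<.03)]
for z in np.arange(-.075,-.012,.008):
    k=(P[:,2]>=z)&(P[:,2]<z+.008)
    if k.sum()>8: print(round(z,3),k.sum(),*circ(P[k,:2]))
cv2.imwrite("pics/ab.png",cv2.resize(im[150:310,330:530],(800,640))[:600,:,::-1])
```

```text
[0.53463382 0.26444024 0.27419054] [-0.79  0.47  0.62  1.98 -1.    0.69 -0.01] 13.8 [ 0.0005 -0.0002 -0.0007] [ 0.003  -0.0005 -0.0016]
[(304, array([314.4, 277. ])), (111, array([315. , 276.9]))]
0.08 81 [0.52638158 0.25696201 0.06042813]
0.15 2 [0.53377523 0.26277893 0.15959077]
0.165 116 [0.53610326 0.2665206  0.16568771]
-0.075 38 [-0.0001853   0.00162655] 0.029134645161757407
-0.067 155 [0.00188968 0.0015885 ] 0.027306963518280346
-0.059 246 [-0.00066966  0.00137781] 0.02326553263909546
-0.051 85 [0.00010889 0.00110259] 0.01777343112376176
-0.043 86 [0.00030573 0.00146281] 0.01755063008366321
-0.035 84 [0.00034928 0.00140518] 0.01760549537147152
-0.027 79 [-4.44850562e-05  1.53517579e-03] 0.017838807817672633
-0.019 42 [-0.00234619 -0.00452872] 0.02332341346694062
```

Alignment is good, but q5 = -1.0 is near its -1.1 limit. I'll yaw about the vertical by +30° before descending.

>>> send_rows --moves '[{"delta_pos": [0, 0, 0], "delta_rot": [0.0555, 0, -0.1185], "fingers": 0}, {"delta_pos": [0, 0, 0], "delta_rot": [0.0555, 0, -0.1185], "fingers": 0}, {"delta_pos": [0, 0, 0], "delta_rot": [0.0555, 0, -0.1185], "fingers": 0}, {"delta_pos": [0, 0, 0], "delta_rot": [0.0555, 0, -0.1185], "fingers": 0}, {"delta_pos": [0, 0, 0], "delta_rot": [0, 0, 0], "fingers": 0}, {"delta_pos": [0, 0, 0], "delta_rot": [0, 0, 0], "fingers": 0}]'

```text
t: 14.5
tcp_pos: [0.5349, 0.2637, 0.2746]
eef_rot: [-1.988, -1.974, -0.442]
wrist_force: [-0.4, 0.5, -1.5]
width: 0.0463
```

```bash
cat > chk.py <<'E'
from m import *
s,p,R=st();print(p.round(4),s["q"].round(2),s["t"],s["wrist_force"].round(1),"roterr",Ro.from_matrix(R.T@Rt(25,90,0)).as_rotvec().round(4))
c,f=K("wrist");H=np.array(c["hand_eye"])
im,d=read_camera("wrist");W=wristW(d,p,R);q=W-p
hsv=cv2.cvtColor(im,cv2.COLOR_RGB2HSV)
m=(hsv[...,1]>60)&(hsv[...,2]>90)&(abs(q[...,2]-.009)<.004)&(np.hypot(q[...,0],q[...,1])<.03)
def ray(x,y,z):
    dx,dy=x-c["cx"],y-c["cy"];r=np.hypot(dx,dy);t=r/f
    dd=R@(H[:3,:3]@np.array([dx/r*np.sin(t),dy/r*np.sin(t),np.cos(t)]));o=R@H[:3,3]+p
    return (o+dd*(z-o[2])/dd[2])[:2]
for k in cv2.findContours(m.astype(np.uint8),cv2.RETR_CCOMP,1)[0]:
    if len(k)>15:
        P=np.array([ray(x,y,p[2]+.0085) for x,y in cv2.convexHull(k)[:,0]]);print("wrist bobbin",circ(P)[0]-p[:2],circ(P)[1])
k=(W[...,2]>.155)&(W[...,2]<.18)&(np.hypot(W[...,0]-.535,W[...,1]-.267)<.02);print("tip",k.sum(),W[k].mean(0))
im,d=read_camera("scene");v,u=np.mgrid[:400,:640];W=world("scene",u,v,d);P=(W-p)[(np.hypot(W[...,0]-p[0],W[...,1]-p[1])<.04)&(abs(W[...,2]-p[2]+.045)<.03)]
for z in np.arange(-.075,-.02,.008):
    k=(P[:,2]>=z)&(P[:,2]<z+.008)
    if k.sum()>8: print(round(z,3),k.sum(),*circ(P[k,:2]))
print("down 10mm",R.T@[0,0,-.01],"z min",P[:,2].min())
print("to bobbin-axis-on-seat (tool)", R.T@[1,0,0],R.T@[0,1,0])
E
python3 chk.py
```

```text
[0.5349 0.2637 0.2746] [-0.61  0.53  0.5   1.82 -0.87  0.96  0.37] 14.5 [-0.4  0.5 -1.5] roterr [ 0.0044 -0.0002 -0.0061]
wrist bobbin [-0.00034954  0.00238808] 0.02321039458402961
wrist bobbin [-0.00034372  0.00264674] 0.008188458889349368
tip 117 [0.53642991 0.26622771 0.16531617]
-0.075 45 [-0.00270889  0.00233056] 0.029604863906463007
-0.067 172 [0.00057651 0.00331325] 0.02652618189653006
-0.059 231 [-0.00209995  0.00189346] 0.023041997145597536
-0.051 82 [-0.0016217   0.00247367] 0.017751103314483152
-0.043 84 [-0.00116944  0.00265274] 0.017521772785516823
-0.035 85 [-0.00097209  0.00258211] 0.01738551317066651
-0.027 80 [-0.00101294  0.00250402] 0.017632013998185512
down 10mm [-4.22763690e-03 -1.42151699e-05  9.06238843e-03] z min -0.07108887448232049
to bobbin-axis-on-seat (tool) [0.00608723 0.99997176 0.00440826] [ 0.90621951 -0.00738013  0.4227431 ]
```

>>> send_rows --moves '[{"delta_pos": [0.0007, 0.0012, 0.0003], "delta_rot": [0, 0, 0], "fingers": 0}, {"delta_pos": [-0.0042, 0, 0.0091], "delta_rot": [0, 0, 0], "fingers": 0}, {"delta_pos": [-0.0042, 0, 0.0091], "delta_rot": [0, 0, 0], "fingers": 0}, {"delta_pos": [-0.0042, 0, 0.0091], "delta_rot": [0, 0, 0], "fingers": 0}, {"delta_pos": [-0.0021, 0, 0.0045], "delta_rot": [0, 0, 0], "fingers": 0}, {"delta_pos": [-0.0021, 0, 0.0045], "delta_rot": [0, 0, 0], "fingers": 0}, {"delta_pos": [-0.0021, 0, 0.0045], "delta_rot": [0, 0, 0], "fingers": 0}, {"delta_pos": [0, 0, 0], "delta_rot": [0, 0, 0], "fingers": 0}]'

```text
t: 15.4
tcp_pos: [0.5357, 0.2653, 0.2288]
eef_rot: [-1.984, -1.977, -0.44]
wrist_force: [-0.4, -0.3, -1.9]
width: 0.0463
```

>>> send_rows --moves '[{"delta_pos": [-0.0045, 0, 0.009], "delta_rot": [0, 0, 0], "fingers": 0}, {"delta_pos": [-0.0045, 0, 0.009], "delta_rot": [0, 0, 0], "fingers": 0}, {"delta_pos": [-0.0043, 0, 0.0091], "delta_rot": [0, 0, 0], "fingers": 0}, {"delta_pos": [-0.0043, 0, 0.0091], "delta_rot": [0, 0, 0], "fingers": 0}, {"delta_pos": [0, 0, 0], "delta_rot": [0, 0, 0], "fingers": 0}]'

```text
t: 15.9
tcp_pos: [0.5358, 0.2645, 0.1876]
eef_rot: [-1.984, -1.977, -0.439]
wrist_force: [-0.2, 0.8, -2.2]
width: 0.0467
```

```bash
python3 chk.py
```

```text
[0.5358 0.2645 0.1876] [-0.54  0.65  0.41  1.9  -1.    0.82  0.55] 15.9 [-0.2  0.8 -2.2] roterr [ 0.0014  0.0007 -0.0036]
wrist bobbin [-0.00034467  0.00241713] 0.02321515406988454
wrist bobbin [-0.00036876  0.00260171] 0.008157978576902591
tip 601 [0.536216   0.26538828 0.16647741]
-0.075 15 [-0.00066035  0.00215505] 0.028375593273226914
-0.067 97 [-0.00016839  0.00192827] 0.02827739779466221
-0.059 233 [-0.00126508  0.00142514] 0.023315870422235194
-0.051 70 [-0.00102256  0.00196737] 0.017718845445201116
-0.043 67 [-0.00055339  0.00208548] 0.017338009739876436
-0.035 66 [-0.00095029  0.00203838] 0.01763457530281809
-0.027 57 [-0.00058058  0.0023306 ] 0.017601943977510234
down 10mm [-4.22006832e-03  2.01270984e-06  9.06592628e-03] z min -0.06962752262256144
to bobbin-axis-on-seat (tool) [0.00357844 0.99999256 0.00144371] [ 0.90658559 -0.00385345  0.42200441]
```

>>> send_rows --moves '[{"delta_pos": [0.0002, 0.0005, 0], "delta_rot": [0.046, 0, -0.0989], "fingers": 0}, {"delta_pos": [0.0002, 0.0005, 0], "delta_rot": [0.046, 0, -0.0989], "fingers": 0}, {"delta_pos": [0, 0, 0], "delta_rot": [0.046, 0, -0.0989], "fingers": 0}, {"delta_pos": [0, 0, 0], "delta_rot": [0.046, 0, -0.0989], "fingers": 0}, {"delta_pos": [0, 0, 0], "delta_rot": [0, 0, 0], "fingers": 0}, {"delta_pos": [0, 0, 0], "delta_rot": [0, 0, 0], "fingers": 0}]'

```text
t: 16.6
tcp_pos: [0.537, 0.2652, 0.1896]
eef_rot: [-1.487, -2.321, -0.332]
wrist_force: [0.1, 0.8, -2.2]
width: 0.0466
```

```bash
python3 chk.py
```

```text
[0.537  0.2652 0.1896] [-0.49  0.71  0.36  1.73 -0.79  1.02  0.75] 16.6 [ 0.1  0.8 -2.2] roterr [-0.1804 -0.      0.3913]
wrist bobbin [-0.00133363  0.00216804] 0.023194209266527648
wrist bobbin [-0.00143405  0.00246118] 0.008143084965193184
tip 595 [0.53719071 0.2656356  0.16705547]
-0.075 22 [-0.00041846  0.00060606] 0.027224789291166413
-0.067 119 [-0.00031679  0.00124676] 0.026521955091886897
-0.059 207 [-0.00288692  0.00091087] 0.023041683399765166
-0.051 66 [-0.00231269  0.00157091] 0.01782985639126688
-0.043 70 [-0.00179317  0.00156868] 0.017617448321605916
-0.035 72 [-0.00215412  0.00150395] 0.017737488569112878
-0.027 50 [-0.00196721  0.00148125] 0.017563985923779148
down 10mm [-4.22267880e-03 -1.86099792e-05  9.06469180e-03] z min -0.0701168237821579
to bobbin-axis-on-seat (tool) [-0.37933187  0.90859102 -0.17484188] [0.82328438 0.41768276 0.38437474]
```

>>> send_rows --moves '[{"delta_pos": [-0.0025, 0, 0.0054], "delta_rot": [0, 0, 0], "fingers": 0}, {"delta_pos": [-0.0025, 0, 0.0054], "delta_rot": [0, 0, 0], "fingers": 0}, {"delta_pos": [-0.0025, 0, 0.0054], "delta_rot": [0, 0, 0], "fingers": 0}, {"delta_pos": [-0.0025, 0, 0.0054], "delta_rot": [0, 0, 0], "fingers": 0}, {"delta_pos": [-0.0025, 0, 0.0054], "delta_rot": [0, 0, 0], "fingers": 0}, {"delta_pos": [-0.0025, 0, 0.0054], "delta_rot": [0, 0, 0], "fingers": 0}, {"delta_pos": [-0.0025, 0, 0.0054], "delta_rot": [0, 0, 0], "fingers": 0}, {"delta_pos": [-0.0025, 0, 0.0054], "delta_rot": [0, 0, 0], "fingers": 0}, {"delta_pos": [-0.0012, 0, 0.0027], "delta_rot": [0, 0, 0], "fingers": 0}, {"delta_pos": [0, 0, 0], "delta_rot": [0, 0, 0], "fingers": 0}, {"delta_pos": [0, 0, 0], "delta_rot": [0, 0, 0], "fingers": 0}]'

```text
t: 17.8
tcp_pos: [0.5372, 0.2655, 0.139]
eef_rot: [-1.484, -2.323, -0.331]
wrist_force: [-0.5, -0.1, -1.9]
width: 0.0462
```

8.5 mm left; 2 mm steps to contact.

>>> send_rows --moves '[{"delta_pos": [-0.0008, 0, 0.0018], "delta_rot": [0, 0, 0], "fingers": 0}, {"delta_pos": [-0.0008, 0, 0.0018], "delta_rot": [0, 0, 0], "fingers": 0}, {"delta_pos": [-0.0008, 0, 0.0018], "delta_rot": [0, 0, 0], "fingers": 0}, {"delta_pos": [0, 0, 0], "delta_rot": [0, 0, 0], "fingers": 0}]'

```text
t: 18.2
tcp_pos: [0.5368, 0.2655, 0.1328]
eef_rot: [-1.484, -2.322, -0.331]
wrist_force: [0.1, 0.7, -1.9]
width: 0.0468
```

>>> send_rows --moves '[{"delta_pos": [-0.0004, 0, 0.0009], "delta_rot": [0, 0, 0], "fingers": 0}, {"delta_pos": [-0.0004, 0, 0.0009], "delta_rot": [0, 0, 0], "fingers": 0}, {"delta_pos": [0, 0, 0], "delta_rot": [0, 0, 0], "fingers": 0}]'

```text
t: 18.5
tcp_pos: [0.5371, 0.2655, 0.1318]
eef_rot: [-1.484, -2.322, -0.332]
wrist_force: [-1.9, -1.5, 4.1]
width: 0.0467
```

Contact (about 6 N change). I'll open gently to about 60 mm.

>>> send_rows --moves '[{"delta_pos": [-0.0003, 0, 0.0006], "delta_rot": [0, 0, 0], "fingers": 0}, {"delta_pos": [0, 0, 0], "delta_rot": [0, 0, 0], "fingers": 56}, {"delta_pos": [0, 0, 0], "delta_rot": [0, 0, 0], "fingers": 60}, {"delta_pos": [0, 0, 0], "delta_rot": [0, 0, 0], "fingers": 70}, {"delta_pos": [0, 0, 0], "delta_rot": [0, 0, 0], "fingers": 72}, {"delta_pos": [0, 0, 0], "delta_rot": [0, 0, 0], "fingers": 72}, {"delta_pos": [0, 0, 0], "delta_rot": [0, 0, 0], "fingers": 72}]'

```text
t: 19.2
tcp_pos: [0.537, 0.2656, 0.1303]
eef_rot: [-1.484, -2.323, -0.331]
wrist_force: [0.7, 0.2, -0.6]
width: 0.0617
```

```bash
python3 chk.py
```

```text
[0.537  0.2656 0.1303] [-0.47  0.79  0.32  1.76 -0.86  0.93  0.84] 19.2 [ 0.7  0.2 -0.6] roterr [-0.1814  0.      0.3935]
wrist bobbin [-0.0013885   0.00169784] 0.0234035428686288
wrist bobbin [-0.00062575  0.00090817] 0.00908014685278003
tip 811 [0.53641895 0.26819195 0.16504545]
-0.075 142 [ 0.00366842 -0.00884066] 0.027078222745822767
-0.067 59 [ 0.00157894 -0.00051781] 0.025586907614884854
-0.059 179 [ 0.00041815 -0.00161558] 0.02151903589427705
-0.051 62 [-0.00167062  0.00127003] 0.01751570425571852
-0.043 58 [-0.00159834  0.00120248] 0.017350980678207544
-0.035 51 [-0.00143723  0.00132939] 0.017488646205562664
-0.027 33 [3.56107254e-05 7.05283787e-04] 0.016095704947232767
down 10mm [-4.22211327e-03 -1.86650223e-05  9.06495511e-03] z min -0.07105690418018061
to bobbin-axis-on-seat (tool) [-0.38129355  0.90759932 -0.17572334] [0.82240673 0.41983328 0.3839104 ]
```

The bobbin is seated at about (0.5356, 0.2673), upright and released. Retracting.

>>> send_rows --moves '[{"delta_pos": [0, 0, -0.006], "delta_rot": [0, 0, 0], "fingers": 72}, {"delta_pos": [0, 0, -0.008], "delta_rot": [0, 0, 0], "fingers": 72}, {"delta_pos": [0, 0, -0.012], "delta_rot": [0, 0, 0], "fingers": 72}, {"delta_pos": [0, 0, -0.02], "delta_rot": [0, 0, 0], "fingers": 72}, {"delta_pos": [0, 0, -0.025], "delta_rot": [0, 0, 0], "fingers": 72}, {"delta_pos": [0, 0, -0.03], "delta_rot": [0, 0, 0], "fingers": 72}, {"delta_pos": [0, 0, -0.03], "delta_rot": [0, 0, 0], "fingers": 72}, {"delta_pos": [0, 0, -0.03], "delta_rot": [0, 0, 0], "fingers": 72}, {"delta_pos": [0, 0, -0.02], "delta_rot": [0, 0, 0], "fingers": 72}, {"delta_pos": [0, 0, 0], "delta_rot": [0, 0, 0], "fingers": 72}]'

```text
t: 20.3
tcp_pos: [0.5712, 0.1937, 0.2981]
eef_rot: [-1.489, -2.326, -0.337]
wrist_force: [0.7, 0.2, -0.7]
width: 0.062
```

Run:
```python
from m import *
s,p,R=st();print(p.round(4),s["q"].round(2),s["t"])
RK=Rt(0.001,0,100)
print("rot",Ro.from_matrix(R.T@RK).as_rotvec().round(4),"mv",T(p,[.465,-.0122,.22],R),T(p,[.465,-.0122,.22],RK))
ims=[]
for nme in("scene","top"):
    im,d=read_camera(nme);v,u=np.mgrid[:400,:640];W=world(nme,u,v,d);q=W-[.5355,.267,.06]
    P=q[(np.hypot(q[...,0],q[...,1])<.04)&(q[...,2]>.003)&(q[...,2]<.12)]
    k=abs(P[:,2]-.08)<.003;print(nme,k.sum(),np.median(P[k,2]) if k.any() else 0)
    for z in(.02,.03,.04,.05):
        k=abs(P[:,2]-z)<.005
        if k.sum()>10: print(z,*circ(P[k,:2]))
    x,y=proj(nme,[.535,.267,.11]).astype(int);ims.append(cv2.resize(im[max(0,y-60):y+60,x-65:x+65],(400,370)))
cv2.imwrite("pics/seated.png",np.hstack(ims)[:,:,::-1])
```

```text
[0.5712 0.1937 0.2981] [-0.4   0.61  0.43  1.56 -0.68  1.27  0.7 ] 20.3
rot [ 0.2911 -0.3627 -1.2916] mv [-0.1619 -0.183   0.0097] [ 0.1403 -0.1844  0.0781]
scene 259 0.08117522626954618
0.02 [-0.00106611 -0.00088173] 0.018741747907625946
0.03 [ 0.00032246 -0.00022848] 0.01725309815376635
0.04 [ 1.34464893e-04 -5.45677587e-05] 0.01747985165494178
0.05 [1.24499404e-03 2.16580213e-05] 0.016689423755797194
top 0 0
```

View pics/seated.png

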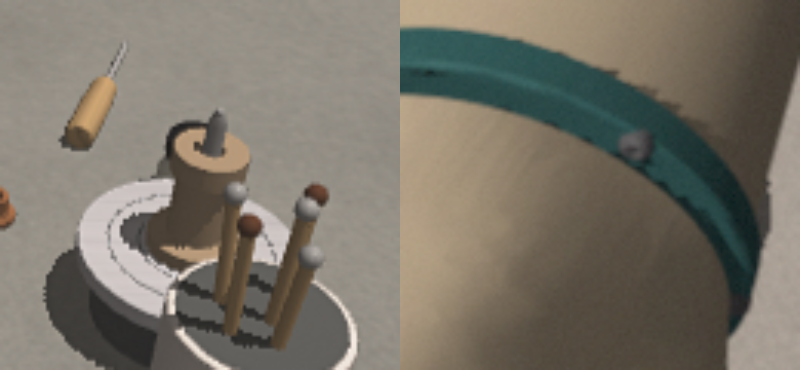

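The scene crop shows the bobbin seated flat on the wheel with the spindle tip showing at (215,130). The arm hides the top view. Now I turn the tool down and go for the keeper.

>>> send_rows --moves '[{"delta_pos": [0, 0, 0], "delta_rot": [0.0291, -0.0363, -0.1292], "fingers": 72}, {"delta_pos": [0, 0, 0], "delta_rot": [0.0291, -0.0363, -0.1292], "fingers": 72}, {"delta_pos": [0, 0, 0], "delta_rot": [0.0291, -0.0363, -0.1292], "fingers": 72}, {"delta_pos": [0, 0, 0], "delta_rot": [0.0291, -0.0363, -0.1292], "fingers": 72}, {"delta_pos": [0, 0, 0], "delta_rot": [0.0291, -0.0363, -0.1292], "fingers": 72}, {"delta_pos": [0, 0, 0], "delta_rot": [0.0291, -0.0363, -0.1292], "fingers": 72}, {"delta_pos": [0, 0, 0], "delta_rot": [0.0291, -0.0363, -0.1292], "fingers": 72}, {"delta_pos": [0, 0, 0], "delta_rot": [0.0291, -0.0363, -0.1292], "fingers": 72}, {"delta_pos": [0, 0, 0], "delta_rot": [0.0291, -0.0363, -0.1292], "fingers": 72}, {"delta_pos": [0, 0, 0], "delta_rot": [0.0291, -0.0363, -0.1292], "fingers": 72}, {"delta_pos": [0.0175, -0.023, 0], "delta_rot": [0, 0, 0], "fingers": 72}, {"delta_pos": [0.0175, -0.023, 0], "delta_rot": [0, 0, 0], "fingers": 72}, {"delta_pos": [0.0175, -0.023, 0], "delta_rot": [0, 0, 0], "fingers": 72}, {"delta_pos": [0.0175, -0.023, 0], "delta_rot": [0, 0, 0], "fingers": 72}, {"delta_pos": [0.0175, -0.023, 0.01], "delta_rot": [0, 0, 0], "fingers": 72}, {"delta_pos": [0.0175, -0.023, 0.02], "delta_rot": [0, 0, 0], "fingers": 72}, {"delta_pos": [0.0175, -0.023, 0.03], "delta_rot": [0, 0, 0], "fingers": 72}, {"delta_pos": [0.0175, -0.023, 0.03], "delta_rot": [0, 0, 0], "fingers": 72}, {"delta_pos": [0, 0, 0], "delta_rot": [0, 0, 0], "fingers": 72}, {"delta_pos": [0, 0, 0], "delta_rot": [0, 0, 0], "fingers": 72}]'

```text
t: 22.4
tcp_pos: [0.4619, -0.0097, 0.2041]
eef_rot: [0.277, -3.12, -0.002]
wrist_force: [0.4, 0.3, -0.1]
width: 0.0617
```

```bash
cat > k.py <<'E'
from m import *
s,p,R=st();print(p.round(4),s["q"].round(2),s["t"]);RK=Rt(0.001,0,100)
im,d=read_camera("wrist");W=wristW(d,p,R)
for lo,hi in((.034,.046),(.016,.025)):
    m=(abs(W[...,2]-(lo+hi)/2)<(hi-lo)/2)&(np.hypot(W[...,0]-.465,W[...,1]+.0122)<.027)
    if m.sum()<10: continue
    k=max(cv2.findContours(m.astype(np.uint8),0,1)[0],key=len);h=cv2.convexHull(k)[:,0];P=np.array([W[y,x] for x,y in h]);print(m.sum(),circ(P[:,:2]),np.median(W[m][:,2]))
print("rot",Ro.from_matrix(R.T@RK).as_rotvec().round(4),"mv",T(p,[.465,-.0122,.042],R))
E
python3 k.py
```

```text
[ 0.4619 -0.0097  0.2041] [-0.22  0.45  0.26  2.07 -0.18  0.65  1.9 ] 22.4
462 (array([ 0.46510515, -0.01179294]), np.float64(0.013661709994235554)) 0.039144671806107034
719 (array([ 0.46548536, -0.01163403]), np.float64(0.021747576014588352)) 0.019440355934795622
rot [ 0.0022 -0.0096  0.0027] mv [-0.0042 -0.0033  0.1621]
```

>>> send_rows --moves '[{"delta_pos": [-0.0042, -0.003, 0.01], "delta_rot": [0, -0.009, 0.002], "fingers": 72}, {"delta_pos": [0, 0, 0.02], "delta_rot": [0, 0, 0], "fingers": 72}, {"delta_pos": [0, 0, 0.02], "delta_rot": [0, 0, 0], "fingers": 72}, {"delta_pos": [0, 0, 0.02], "delta_rot": [0, 0, 0], "fingers": 72}, {"delta_pos": [0, 0, 0.02], "delta_rot": [0, 0, 0], "fingers": 72}, {"delta_pos": [0, 0, 0], "delta_rot": [0, 0, 0], "fingers": 72}]'

```text
t: 23.05
tcp_pos: [0.4674, -0.0103, 0.1138]
eef_rot: [0.28, -3.129, -0.004]
wrist_force: [-0.6, 0.9, 0.8]
width: 0.062
```

```bash
python3 k.py
```

```text
[ 0.4674 -0.0103  0.1138] [-0.15  0.61  0.17  2.14 -0.26  0.41  1.97] 23.05
946 (array([ 0.46532741, -0.01157611]), np.float64(0.013699600708936954)) 0.039186004138339656
1263 (array([ 0.4651386 , -0.01160726]), np.float64(0.021604192171312552)) 0.01940961391011041
rot [ 0.0027 -0.0001  0.0039] mv [ 0.0027 -0.0016  0.0718]
```

Run:
```python
from m import *
s,p,R=st();R2=R@Ro.from_rotvec([0.002,.14,.004]).as_matrix();print(R2[:,2],T(p,[.4667,-.0116,.0435],R2),T(p,[.4667,-.0116,.0435],R2)/6)
```

```text
[-0.13580395 -0.02394257 -0.99044638] [-0.0084 -0.0007  0.0709] [-0.0014     -0.00011667  0.01181667]
```

>>> send_rows --moves '[{"delta_pos": [0, 0, 0], "delta_rot": [0.001, 0.07, 0.002], "fingers": 72}, {"delta_pos": [0, 0, 0], "delta_rot": [0.001, 0.07, 0.002], "fingers": 72}, {"delta_pos": [-0.0014, -0.0001, 0.0118], "delta_rot": [0, 0, 0], "fingers": 72}, {"delta_pos": [-0.0014, -0.0001, 0.0118], "delta_rot": [0, 0, 0], "fingers": 72}, {"delta_pos": [-0.0014, -0.0001, 0.0118], "delta_rot": [0, 0, 0], "fingers": 72}, {"delta_pos": [-0.0014, -0.0001, 0.0118], "delta_rot": [0, 0, 0], "fingers": 72}, {"delta_pos": [0, 0, 0], "delta_rot": [0, 0, 0], "fingers": 72}, {"delta_pos": [0, 0, 0], "delta_rot": [0, 0, 0], "fingers": 72}]'

```text
t: 23.9
tcp_pos: [0.4664, -0.0127, 0.0672]
eef_rot: [0.257, -2.992, 0.019]
wrist_force: [0.3, 0.1, -0.6]
width: 0.0617
```

Run:
```python
from m import *
s,p,R=st();print(p.round(4),s["q"].round(3),R[:,2],T(p,[.4667,-.0116,.0435],R),s["wrist_force"].round(1))
```

```text
[ 0.4664 -0.0127  0.0672] [-0.181  0.746  0.204  2.047 -0.241  0.51   1.941] [-0.13602843 -0.02416144 -0.99041026] [-0.0038  0.0011  0.0234] [ 0.3  0.1 -0.6]
```

>>> send_rows --grip_force 30 --moves '[{"delta_pos": [-0.0019, 0.0005, 0.0117], "delta_rot": [0, 0, 0], "fingers": 72}, {"delta_pos": [-0.0019, 0.0005, 0.0117], "delta_rot": [0, 0, 0], "fingers": 72}, {"delta_pos": [0, 0, 0], "delta_rot": [0, 0, 0], "fingers": 72}, {"delta_pos": [0, 0, 0], "delta_rot": [0, 0, 0], "fingers": 0}, {"delta_pos": [0, 0, 0], "delta_rot": [0, 0, 0], "fingers": 0}, {"delta_pos": [0, 0, 0], "delta_rot": [0, 0, 0], "fingers": 0}, {"delta_pos": [0, 0, 0], "delta_rot": [0, 0, 0], "fingers": 0}, {"delta_pos": [0, 0, 0], "delta_rot": [0, 0, 0], "fingers": 0}, {"delta_pos": [0, 0, 0], "delta_rot": [0, 0, 0], "fingers": 0}, {"delta_pos": [0, 0, 0], "delta_rot": [0, 0, 0], "fingers": 0}]'

```text
t: 24.9
tcp_pos: [0.4675, -0.0115, 0.0442]
eef_rot: [0.258, -2.994, 0.019]
wrist_force: [0.1, -0.1, 6.0]
width: 0.0264
```

>>> send_rows --moves '[{"delta_pos": [0.0007, 0, -0.005], "delta_rot": [0, 0, 0], "fingers": 0}, {"delta_pos": [0.0014, 0, -0.01], "delta_rot": [0, 0, 0], "fingers": 0}, {"delta_pos": [0.0028, 0, -0.0198], "delta_rot": [0, 0, 0], "fingers": 0}, {"delta_pos": [0.0028, 0, -0.0198], "delta_rot": [0, 0, 0], "fingers": 0}, {"delta_pos": [0.0028, 0, -0.0198], "delta_rot": [0, 0, 0], "fingers": 0}, {"delta_pos": [0.0028, 0, -0.0198], "delta_rot": [0, 0, 0], "fingers": 0}, {"delta_pos": [0.0028, 0, -0.0198], "delta_rot": [0, 0, 0], "fingers": 0}, {"delta_pos": [0.0028, 0, -0.0198], "delta_rot": [0, 0, 0], "fingers": 0}, {"delta_pos": [0.0028, 0, -0.0198], "delta_rot": [0, 0, 0], "fingers": 0}, {"delta_pos": [0.0028, 0, -0.0198], "delta_rot": [0, 0, 0], "fingers": 0}, {"delta_pos": [0.0028, 0, -0.0198], "delta_rot": [0, 0, 0], "fingers": 0}, {"delta_pos": [0.0028, 0, -0.0198], "delta_rot": [0, 0, 0], "fingers": 0}, {"delta_pos": [0, 0, 0], "delta_rot": [0, 0, 0], "fingers": 0}, {"delta_pos": [0, 0, 0], "delta_rot": [0, 0, 0], "fingers": 0}]'

```text
t: 26.3
tcp_pos: [0.4665, -0.0112, 0.2593]
eef_rot: [0.258, -2.994, 0.019]
wrist_force: [0.1, 0.5, -2.0]
width: 0.0263
```

```bash
cat > kc.py <<'E'
from m import *
s,p,R=st();print(p.round(4),s["q"].round(2),s["t"],s["width"],s["wrist_force"].round(1))
im,d=read_camera("scene");v,u=np.mgrid[:400,:640];W=world("scene",u,v,d);q=W-p
P=q[(np.hypot(q[...,0],q[...,1])<.035)&(q[...,2]<-.012)&(q[...,2]>-.05)]
for z in np.arange(-.048,-.01,.004):
    k=(P[:,2]>=z)&(P[:,2]<z+.004)
    if k.sum()>6: print(round(z,3),k.sum(),*circ(P[k,:2]))
print(P[:,2].min() if len(P) else None)
a=im
x,y=proj("scene",p).astype(int);x=max(60,x);y=max(50,y)
im,d=read_camera("wrist")
cv2.imwrite("pics/k1.png",np.hstack([cv2.resize(a[y-50:y+60,x-60:x+60],(400,366)),cv2.resize(im[170:370,210:428],(400,366))])[:,:,::-1])
W=wristW(d,p,R);q=W-p
hsv=cv2.cvtColor(im,cv2.COLOR_RGB2HSV)
m=(hsv[...,1]>110)&(hsv[...,0]<18)&(np.hypot(q[...,0],q[...,1])<.035)&(q[...,2]<.005)&(q[...,2]>-.04)
print("wrist keeper px",m.sum())
c,f=K("wrist");H=np.array(c["hand_eye"])
for lo,hi in((-.009,.003),(-.03,-.018)):
    mm=m&(q[...,2]>lo)&(q[...,2]<hi)
    if mm.sum()>30:
        k=max(cv2.findContours(mm.astype(np.uint8),0,1)[0],key=len);h=cv2.convexHull(k)[:,0];Q=np.array([q[j,i] for i,j in h]);print("wrist",lo,mm.sum(),np.median(q[mm][:,2]),circ(Q[:,:2]))
print("down10",R.T@[0,0,-.01])
E
python3 kc.py
```

```text
[ 0.4665 -0.0112  0.2593] [-0.27  0.44  0.32  1.9  -0.13  0.96  1.85] 26.3 0.026324809114616227 [ 0.1  0.5 -2. ]
-0.032 12 [-0.00224988 -0.00019532] 0.021144876413376066
-0.028 37 [-0.00170558  0.00067454] 0.020486200943886194
-0.024 65 [-0.00053403  0.0009078 ] 0.016639509160898062
-0.02 21 [-0.00329108  0.00143125] 0.01390551560068239
-0.016 28 [-5.97688386e-03  7.06069557e-05] 0.01866867466927673
-0.029751228180137118
wrist keeper px 3930
wrist -0.009 1827 -0.0049928094510295895 (array([-0.00216388,  0.00011043]), np.float64(0.013598284464882156))
wrist -0.03 1616 -0.02482070890287541 (array([-0.00731608, -0.00100476]), np.float64(0.017702160204846957))
down10 [-1.36372760e-03  5.95704078e-06  9.90657416e-03]
```

View pics/k1.png

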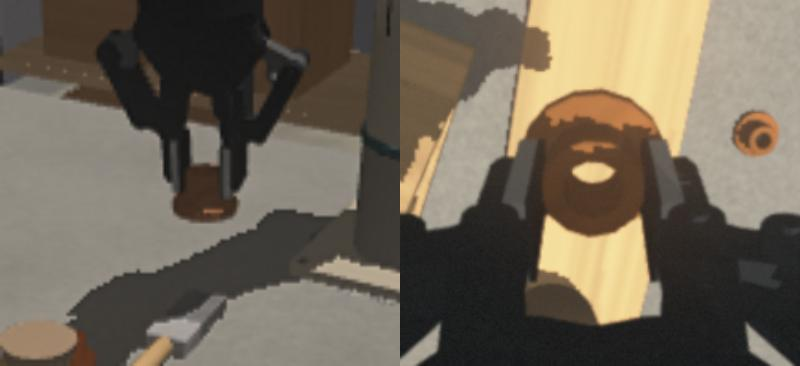

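The keeper is held by its neck, upright, at crop (205,190) in the scene view and (595,180) in the wrist view.

Run:
```python
from m import *
s,p,R=st();t=T(p,[.5375,.2669,.245],R);print(t,t/14)
```

```text
[-0.1188  0.2617 -0.0032] [-0.00848571  0.01869286 -0.00022857]
```

>>> send_rows --moves '[{"delta_pos": [-0.0085, 0.0187, -0.0002], "delta_rot": [0, 0, 0], "fingers": 0}, {"delta_pos": [-0.0085, 0.0187, -0.0002], "delta_rot": [0, 0, 0], "fingers": 0}, {"delta_pos": [-0.0085, 0.0187, -0.0002], "delta_rot": [0, 0, 0], "fingers": 0}, {"delta_pos": [-0.0085, 0.0187, -0.0002], "delta_rot": [0, 0, 0], "fingers": 0}, {"delta_pos": [-0.0085, 0.0187, -0.0002], "delta_rot": [0, 0, 0], "fingers": 0}, {"delta_pos": [-0.0085, 0.0187, -0.0002], "delta_rot": [0, 0, 0], "fingers": 0}, {"delta_pos": [-0.0085, 0.0187, -0.0002], "delta_rot": [0, 0, 0], "fingers": 0}, {"delta_pos": [-0.0085, 0.0187, -0.0002], "delta_rot": [0, 0, 0], "fingers": 0}, {"delta_pos": [-0.0085, 0.0187, -0.0002], "delta_rot": [0, 0, 0], "fingers": 0}, {"delta_pos": [-0.0085, 0.0187, -0.0002], "delta_rot": [0, 0, 0], "fingers": 0}, {"delta_pos": [-0.0085, 0.0187, -0.0002], "delta_rot": [0, 0, 0], "fingers": 0}, {"delta_pos": [-0.0085, 0.0187, -0.0002], "delta_rot": [0, 0, 0], "fingers": 0}, {"delta_pos": [-0.0085, 0.0187, -0.0002], "delta_rot": [0, 0, 0], "fingers": 0}, {"delta_pos": [-0.0085, 0.0187, -0.0002], "delta_rot": [0, 0, 0], "fingers": 0}, {"delta_pos": [0, 0, 0], "delta_rot": [0, 0, 0], "fingers": 0}, {"delta_pos": [0, 0, 0], "delta_rot": [0, 0, 0], "fingers": 0}]'

```text
t: 28.0
tcp_pos: [0.5381, 0.2669, 0.2447]
eef_rot: [0.259, -2.992, 0.021]
wrist_force: [0.4, -0.3, -0.3]
width: 0.0262
```

```bash
python3 kc.py
python3 - <<'E'
from m import *
s,p,R=st();im,d=read_camera("wrist");W=wristW(d,p,R)
k=(W[...,2]>.15)&(W[...,2]<.18)&(np.hypot(W[...,0]-.535,W[...,1]-.267)<.02);print("tip",k.sum(),W[k].mean(0) if k.any() else "")
print("to target",T(p,[.5375,.2669,.245],R))
im,d=read_camera("scene");v,u=np.mgrid[:400,:640];W=world("scene",u,v,d)
k=(W[...,2]>.145)&(W[...,2]<.18)&(np.hypot(W[...,0]-.535,W[...,1]-.267)<.02);print("scene spindle",k.sum(),W[k].mean(0),W[k].min(0),W[k].max(0))
E
```

```text
[0.5381 0.2669 0.2447] [-0.64  0.64  0.26  1.55 -0.21  1.11  1.43] 28.0 0.02622233072111959 [ 0.4 -0.3 -0.3]
-0.032 22 [-0.00351877 -0.00022391] 0.02167367337198888
-0.028 53 [-8.52442648e-04  1.00782497e-05] 0.02010379860244411
-0.024 109 [-3.17724792e-05  2.43336663e-04] 0.01609628283271299
-0.02 31 [-0.00502036 -0.00197072] 0.016546388709911982
-0.016 44 [-0.00509899  0.00052165] 0.01712304741584049
-0.030605676315505842
wrist keeper px 2170
wrist -0.009 1181 -0.004973380186763882 (array([-0.00213923, -0.00021168]), np.float64(0.01315522670511945))
wrist -0.03 846 -0.024830463461052388 (array([-8.18646822e-03,  8.12342695e-05]), np.float64(0.015900419860144673))
down10 [-1.38075654e-03  1.80082797e-05  9.90420048e-03]
tip 0 
to target [0.0006 0.0015 0.0002]
scene spindle 80 [0.53960252 0.26774653 0.15844188] [0.53323735 0.26154468 0.14529936] [0.54433549 0.273293   0.17236268]
```

>>> send_rows --moves '[{"delta_pos": [-0.0008, 0.0003, 0.0099], "delta_rot": [0, 0, 0], "fingers": 0}, {"delta_pos": [-0.0014, 0, 0.0099], "delta_rot": [0, 0, 0], "fingers": 0}, {"delta_pos": [-0.0014, 0, 0.0099], "delta_rot": [0, 0, 0], "fingers": 0}, {"delta_pos": [-0.0007, 0, 0.005], "delta_rot": [0, 0, 0], "fingers": 0}, {"delta_pos": [-0.0007, 0, 0.005], "delta_rot": [0, 0, 0], "fingers": 0}, {"delta_pos": [-0.0007, 0, 0.005], "delta_rot": [0, 0, 0], "fingers": 0}, {"delta_pos": [-0.0007, 0, 0.005], "delta_rot": [0, 0, 0], "fingers": 0}, {"delta_pos": [0, 0, 0], "delta_rot": [0, 0, 0], "fingers": 0}]'

```text
t: 29.0
tcp_pos: [0.5375, 0.2669, 0.1944]
eef_rot: [0.258, -2.992, 0.02]
wrist_force: [1.1, 0.4, -0.0]
width: 0.026
```

>>> send_rows --moves '[{"delta_pos": [-0.0006, 0, 0.004], "delta_rot": [0, 0, 0], "fingers": 0}, {"delta_pos": [-0.0006, 0, 0.004], "delta_rot": [0, 0, 0], "fingers": 0}, {"delta_pos": [-0.0006, 0, 0.004], "delta_rot": [0, 0, 0], "fingers": 0}, {"delta_pos": [-0.0006, 0, 0.004], "delta_rot": [0, 0, 0], "fingers": 0}, {"delta_pos": [-0.0003, 0, 0.002], "delta_rot": [0, 0, 0], "fingers": 0}, {"delta_pos": [-0.0002, 0, 0.0015], "delta_rot": [0, 0, 0], "fingers": 0}, {"delta_pos": [0, 0, 0], "delta_rot": [0, 0, 0], "fingers": 0}]'

```text
t: 29.7
tcp_pos: [0.538, 0.267, 0.1752]
eef_rot: [0.258, -2.993, 0.019]
wrist_force: [-0.3, -0.1, 0.1]
width: 0.0264
```

>>> send_rows --moves '[{"delta_pos": [-0.0001, 0, 0.001], "delta_rot": [0, 0, 0], "fingers": 0}, {"delta_pos": [-0.0001, 0, 0.001], "delta_rot": [0, 0, 0], "fingers": 0}, {"delta_pos": [0, 0, 0], "delta_rot": [0, 0, 0], "fingers": 0}]'

```text
t: 30.0
tcp_pos: [0.5379, 0.267, 0.1734]
eef_rot: [0.258, -2.993, 0.019]
wrist_force: [-0.7, 0.2, -0.9]
width: 0.0264
```

>>> send_rows --moves '[{"delta_pos": [-0.0001, 0, 0.001], "delta_rot": [0, 0, 0], "fingers": 0}, {"delta_pos": [-0.0001, 0, 0.0007], "delta_rot": [0, 0, 0], "fingers": 0}, {"delta_pos": [0, 0, 0], "delta_rot": [0, 0, 0], "fingers": 0}]'

```text
t: 30.3
tcp_pos: [0.538, 0.2671, 0.1723]
eef_rot: [0.258, -2.994, 0.019]
wrist_force: [-1.0, -0.2, 4.7]
width: 0.0259
```

Contact. Release, then retract.

>>> send_rows --moves '[{"delta_pos": [0, 0, 0], "delta_rot": [0, 0, 0], "fingers": 34}, {"delta_pos": [0, 0, 0], "delta_rot": [0, 0, 0], "fingers": 40}, {"delta_pos": [0, 0, 0], "delta_rot": [0, 0, 0], "fingers": 55}, {"delta_pos": [0, 0, 0], "delta_rot": [0, 0, 0], "fingers": 60}, {"delta_pos": [0, 0, 0], "delta_rot": [0, 0, 0], "fingers": 60}, {"delta_pos": [0, 0, 0], "delta_rot": [0, 0, 0], "fingers": 60}, {"delta_pos": [0.0007, 0, -0.005], "delta_rot": [0, 0, 0], "fingers": 60}, {"delta_pos": [0.0014, 0, -0.01], "delta_rot": [0, 0, 0], "fingers": 60}, {"delta_pos": [0.0028, 0, -0.02], "delta_rot": [0, 0, 0], "fingers": 60}, {"delta_pos": [0.0028, 0, -0.02], "delta_rot": [0, 0, 0], "fingers": 60}, {"delta_pos": [0.0028, 0, -0.02], "delta_rot": [0, 0, 0], "fingers": 60}, {"delta_pos": [0.0028, 0, -0.02], "delta_rot": [0, 0, 0], "fingers": 60}, {"delta_pos": [0.0028, 0, -0.02], "delta_rot": [0, 0, 0], "fingers": 60}, {"delta_pos": [0.025, -0.03, -0.01], "delta_rot": [0, 0, 0], "fingers": 60}, {"delta_pos": [0.025, -0.03, 0], "delta_rot": [0, 0, 0], "fingers": 60}, {"delta_pos": [0.02, -0.03, 0], "delta_rot": [0, 0, 0], "fingers": 60}, {"delta_pos": [0.01, -0.03, 0], "delta_rot": [0, 0, 0], "fingers": 60}, {"delta_pos": [0, -0.02, 0], "delta_rot": [0, 0, 0], "fingers": 60}, {"delta_pos": [0, 0, 0], "delta_rot": [0, 0, 0], "fingers": 60}, {"delta_pos": [0, 0, 0], "delta_rot": [0, 0, 0], "fingers": 60}]'

```text
t: 32.3
tcp_pos: [0.4852, 0.1164, 0.3095]
eef_rot: [0.258, -2.995, 0.017]
wrist_force: [0.9, -0.2, -0.9]
width: 0.0513
```

Run:
```python
from m import *
s,p,R=st();print(p,s["t"],s["joint_vel"].round(3).max())
ims=[];v,u=np.mgrid[:400,:640]
for nme in("scene","top"):
    im,d=read_camera(nme);W=world(nme,u,v,d);q=W-[.5354,.267,.06]
    x,y=proj(nme,[.535,.267,.12]).astype(int);ims.append(cv2.resize(im[max(0,y-60):max(0,y-60)+120,x-65:x+65],(400,370)))
    P=q[(np.hypot(q[...,0],q[...,1])<.035)&(q[...,2]>.076)&(q[...,2]<.112)]
    print(nme,len(P))
    for z,h in((.084,.004),(.098,.006),(.108,.002)):
        k=abs(P[:,2]-z)<h
        if k.sum()>10: print("  keeper",z,k.sum(),*circ(P[k,:2]),P[k].mean(0).round(4),P[k].min(0).round(3),P[k].max(0).round(3))
    old=np.load(nme+".npz");dd=abs(d-old["d"])
    O=world(nme,u,v,old["d"])
    for n_,c in dict(squat=(.515,-.152),sleeve=(.46,-.334),vase=(.664,-.007),crock=(.66,.324),jar=(.41,.242)).items():
        k=(np.hypot(O[...,0]-c[0],O[...,1]-c[1])<.06)&(O[...,2]>.03);print("  ",n_,k.sum(),"frac changed",(dd[k]>.01).mean().round(3))
cv2.imwrite("pics/end.png",np.hstack(ims)[:,:,::-1])
```

```text
[0.48522237 0.11635604 0.30949941] 32.3 0.014
scene 472
  keeper 0.084 114 [0.00140784 0.00032832] 0.02052429863707118 [0.0161 0.0027 0.0838] [-0.006 -0.022  0.08 ] [0.024 0.023 0.088]
  keeper 0.098 81 [2.15421949e-03 2.72303603e-05] 0.011967103389824983 [0.0103 0.0007 0.0981] [-0.006 -0.013  0.092] [0.015 0.014 0.104]
  keeper 0.108 89 [0.00162172 0.00025576] 0.010932640173977663 [0.0027 0.0002 0.1084] [-0.016 -0.013  0.106] [0.016 0.013 0.11 ]
   squat 384 frac changed 0.01
   sleeve 496 frac changed 0.01
   vase 2933 frac changed 0.003
   crock 5067 frac changed 0.004
   jar 282 frac changed 0.812
top 0
   squat 1637 frac changed 0.001
   sleeve 1247 frac changed 0.002
   vase 1712 frac changed 0.005
   crock 2685 frac changed 1.0
   jar 566 frac changed 0.14
```

View pics/end.png

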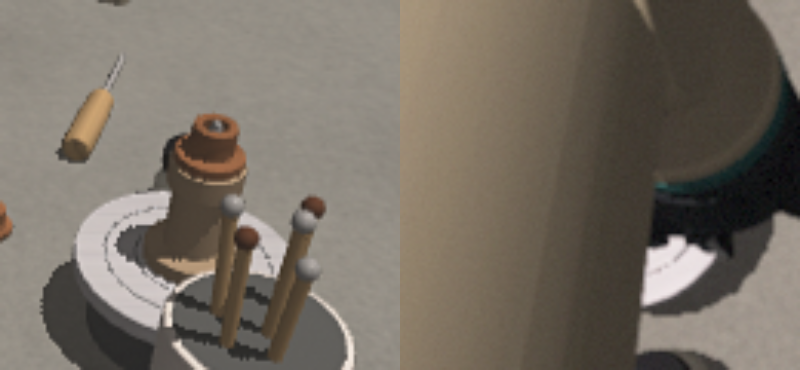

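The keeper rests on the bobbin with the spindle in its bore at (215,125). Its top is about 108 mm above the seat, as expected. The other pieces are unchanged; the apparent changes at the crock (top view) and jar (scene view) come from things blocking the camera. Handing in.

```bash
python3 -c "
from workcell import *
print(sign_off())"
```

```text
the job is handed in; nothing more can be done
None
```

The bobbin is on the spindle, flat on the wheel head, and the keeper rests flange down on top of it. I handed the job in at about 32 s; no verdict was reported.

**What I did:** The straight 35° approach to the rack drove joint 6 to its limit. I gripped the bobbin's rim with the tool tilted only about 10°, lifted it off its peg and stood it upright in the air. I lowered it under control until I felt contact at about 6 N, then let go. The keeper was taken by its neck and placed the same way, with contact at about 5 N.

**Last checks:**
- **Bobbin:** after release it measured about 0.5 mm from the spindle axis, upright, with its top about 81 mm above the seat.
- **Keeper:** its top was about 108 mm above the seat and its axis 1–2 mm from the spindle, within calibration error.
- **Other pieces:** depth at the squat, sleeve and vase was unchanged in both final views.
- **Partly blocked views:** the crock could only be checked in the scene view, where it was unchanged, because the arm covered it from above. The jar showed an 81% change in the scene view and 14% in the top view. I put this down to the bobbin and arm being in the way, not the jar moving.
- **Keeper from above:** the arm hid it in the last top view, so it was confirmed from the scene camera only.

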